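# Clear the gel-cassette clamp and close it four clicks

### The arm

A 6-joint arm with a two-finger parallel gripper is mounted at the origin on the work surface. World frame = base frame: x ahead of the robot, y to its left, z up, the work surface at z = 0. Lengths are in m, angles in rad, forces in N, time in s.
With the tool pointing down it reaches from about 0.35 to 0.8 m from the base axis. Payload 7.3 kg.
Tool frame: the origin (TCP) lies midway between the tips of the shut fingers; the grasp point (between the pads) lies 19 mm behind it; z points along the fingers, y is the line along which they close (so a half turn about z gives the same grasp; the last joint's range is limited). The gripper opens to 85 mm and grips with 20 to 120 N. Pads are 22 mm wide; open, the fingers measure 114 mm over their backs; the gripper's body (76 mm by 85 mm) begins 54 mm behind the grasp point. The pads swing forward as they close: fully open they stand 13 mm farther back than shut.
Start: joints at [1.012, 0.342, 1.524, -0, 1.275, -0.146], TCP at [0.211, 0.481, 0.196] pointing down, gripper open.
Joint ranges: [-2.53, 2.53], [-0.77, 2.02], [0.04, 2.7], [-1, 4.14], [0.28, 2.66], [-3.11, 3.11]. Speed limits (rad/s): [2.57, 2.57, 3.14, 3.14, 3.14, 3.14].

### API

Orientations are given as [roll, pitch, yaw] about the fixed x, y, z axes, in that order (R = Rz(yaw) Ry(pitch) Rx(roll)).
In Python, from station import telemetry, imaging, job gives the robot as it stands.
- The arm moves only by the tool jog_arm, never from a script. Its argument "deltas" is a list of rows, each an object of numbers: "gripper": the gripper command: -1 is shut, 1 is fully open, values between are in proportion; "tx", "ty", "tz": the shift along the tool's x, y, z scaled (see below); "twist": the turn about the tool's z scaled (see below). In form: [{"gripper": .., "tx": .., "ty": .., "tz": .., "twist": ..}, ...]. A call has 1 to 20 rows; each row shifts and turns the commanded pose from where the row before left it, along the tool's axes as they then stand; what a row does not reach is not made up. The controller multiplies each number of a shift by 0.02 m and each number of a turn by 45 degrees. A row lasts 1/12 s, in which the tool goes at most 41.7 mm and 7.16 degrees, less where a joint would pass 70% of its speed; a pose out of reach is approached as far as the arm can. A call with a number of a shift or a turn outside -1 to 1 is refused whole. A call with a gripper value outside its range is refused whole. The fingers move at their own pace and stop on an object; "squeeze" is the grip in N (left out, the last holds). Time passes only in rows, so rows that do not move let the fingers close. It gives the time, the measured TCP pose, the force, the opening and the grip force at its end, in the units of the state.
- telemetry.state(): the state, without advancing time (a new reading comes with each control period).
- imaging.grab_frame(name): name is "scene" or "side" or "wrist"; returns a dict with "image" (400x640x3 uint8, blue, green, red), "depth" (400x640 float32, m along the optical axis (not along the pixel's ray), 0 where there is no reading), "camera_matrix" (3x3 intrinsics, pixels), "pose" (4x4, takes a point from camera to world coordinates); the wrist camera has in their place "tool_from_camera" (4x4, takes a point from camera to tool coordinates, whose origin is the TCP and whose axes are the flange's). Camera axes: x right, y down, z forward; pixel columns grow to the right and rows downward; lengths in m; the calibration is good to about 2 mm. A picture is of the moment at which its call begins: read the wrist's pose just before it.
- job.hand_in(): hands the job in; it is judged then, once.
The state is a dict: "clock": time; "joint_positions": joint angles; "joint_vel": joint speeds; "effort": joint torques, N m; "ee_pos": TCP position; "tcp_rot": TCP orientation; "ft_force": force on the tool from outside, world axes, zero at the start; "wrist_torque": the same for the moment, N m; "width": finger opening in m; "finger_force": force on a finger pad.
Only numpy, scipy, OpenCV 4.12 (cv2) and the standard library are available. Lean on these libraries where they do the work, as an engineer would, in place of code of your own. Each camera call takes 0.05 s, during which the arm holds its last target. There are 200 camera calls.

### The job

Sweep the three bits of broken plastic off the bed of the cassette clamp into its catch tray with the brush, never with the fingers, and stand the brush back on the bench on its bristles. Then take the ratchet lever by its upright grip and swing it on by exactly four clicks, counted by feel: a fifth would crack the glass and the ratchet does not go back. Finish while still holding the grip, with the lever at rest just after the fourth click; leave the other things on the bench alone.

Things in the scene. Friction and masses are not known exactly. Their poses are not given: they have to be found in the camera images.
- clamp: Fixed bench clamp; aluminium base plate 222 x 265 mm, 30 mm thick. Origin on the table under the middle of the bed, +z up. The bed is the channel on top of the plate along the clamp's y, -90 to +90 mm, catch tray at its -y end, lever at its +y end (95 mm to the -x side). Jaw on its -x side, glass on its +x side. Guide blocks behind the jaw (x below -80) reach 60 mm above the table.
- bed (a point): Middle of the bed's top surface, 30 mm above the table; axes as the clamp's. The channel is 74 mm wide at the start: moving jaw's rubber face at x = -37 mm (28 mm high above the bed, y -75 to +75), fixed glass cassette's face at x = +37 mm (45 mm high, y -65 to +65).
- tray (a point): Middle of the floor of the open catch tray fixed to the clamp, 6 mm above the table; axes as the clamp's. Inside x -56 to +56 mm, y from the bed's edge (50 mm to +y of this point) to 50 mm to -y; wall tops 32 mm above the table, no wall on the bed's side: the bed's edge drops straight into it.
- scrap_a_center (a point): Centre of a broken-off white plastic cap, a disc 18 mm in diameter and 13 mm high, lying on the bed; 12 g.
- scrap_b_center (a point): Middle of an L-shaped bit of white plastic, 22 x 20 mm and 14 mm high, lying on the bed; 14 g.
- scrap_c_center (a point): Centre of a white plastic block 20 x 13 mm, 12 mm high, lying on the bed; 12 g.
- brush: Bench brush standing on its bristles; origin under the middle of the bristles, z up. Bristles 26 (x) x 60 (y) x 26 mm high, as stiff as a solid block; wooden head 30 x 62 mm from 26 to 40 mm; upright wooden grip 22 (x) x 30 (y) mm from 40 to 104 mm. About 120 g. It fits across the bed's channel with its y across the channel (its x along the channel), 6 mm free on each side.
- brush_grip (a point): Middle of the brush's upright grip, 78 mm above the bristles' ends; axes as the brush's.
- lever_pivot (a point): The lever's vertical pivot axis, at the height of the lever arm, 46 mm above the table; fixed to the clamp at x = -95, y = +115 mm; axes as the clamp's.
- lever_handle (a point): On the axis of the lever's upright round grip, black, 18 mm in diameter, which rises from 51 mm (top of the flat arm) to 108 mm above the table; this point is 90 mm above the table and 110 mm from the pivot axis.
- lever (a joint): Ratchet lever's angle, rad. At 0 (rest stop) the arm points to the clamp's +y, leaned 0.48 towards -x; grows clockwise from above (grip goes to +x), closing the jaw 73.5 mm per rad. Starts at 0 to 0.05. Clicks at about 0.23, 0.47, 0.71, 0.95, 1.19: over 0.13 before each the grip resists by 2 to 8 N, then gives way and kicks forward by 3 to 8 N over 0.06. No going back past a click; stays where left.
- bottle: Glass bottle with a blue cap, 68 mm in diameter, 150 mm high. Bystander, to be left where it stands; origin under its middle.
- jar: Amber jar, 60 mm in diameter, 85 mm high. Bystander, to be left where it stands; origin under its middle.
- beaker: Glass beaker, 70 mm in diameter, 90 mm high. Bystander, to be left where it stands; origin under its middle.
- rack: White rack of capped tubes, 75 x 125 mm, 77 mm high. Bystander, to be left where it stands; origin under its middle.
- tip_box: Box of pipette tips, 88 x 123 mm, 62 mm high. Bystander, to be left where it stands; origin under its middle.
- timer: Small white timer lying flat, 50 x 70 x 22 mm. Bystander, to be left where it stands; origin under its middle.
There are look-alikes about, which are no part of the job. Leave any pink look-alike of the brush alone.

How it is judged:
On the way, in this order (a step that is already met when the one before it is completed fails the run):
1. the brush is held, off the bench (height (world z) of brush above 0.02 m and contact force between the fingers and brush above 1 N), for 0.2 s.
2. all three bits lie in the catch tray, swept there with the brush in the fingers (y of scrap_a_center in the frame of clamp between -0.195 and -0.092 m and x of scrap_a_center in the frame of clamp between -0.06 and 0.06 m and z of each of scrap_a_center, scrap_b_center, scrap_c_center in the frame of clamp below 0.034 m and y of scrap_b_center in the frame of clamp between -0.195 and -0.092 m and x of scrap_b_center in the frame of clamp between -0.06 and 0.06 m and y of scrap_c_center in the frame of clamp between -0.195 and -0.092 m and x of scrap_c_center in the frame of clamp between -0.06 and 0.06 m and contact force between the fingers and brush above 1 N), for 0.2 s.
3. the brush stands on the bench on its bristles, let go (height (world z) of brush below 0.004 m and angle between brush's own z axis and vertical below 0.1 rad and contact force between the fingers and brush below 0.1 N and contact force between brush and clamp below 0.1 N), for 0.2 s.
4. the lever has been swung past its fourth click (value of joint lever above 0.955 rad), for 0.1 s.
At the end, for the whole second after the job is handed in: Lever at four clicks, no more (joint 0.955 to 1.1 rad), at rest (under 0.1 rad/s), still held by the fingers (over 1.5 N); all three bits in the catch tray (middles under 34 mm above the table); the brush upright on the table (within 0.1 rad), let go, clear of the clamp (all of step 3 and value of joint lever between 0.955 and 1.1 rad and velocity of joint lever between -0.1 and 0.1 rad/s and contact force between the fingers and lever above 1.5 N and y of scrap_a_center in the frame of clamp between -0.195 and -0.092 m and x of scrap_a_center in the frame of clamp between -0.06 and 0.06 m and z of each of scrap_a_center, scrap_b_center, scrap_c_center in the frame of clamp below 0.034 m and y of scrap_b_center in the frame of clamp between -0.195 and -0.092 m and x of scrap_b_center in the frame of clamp between -0.06 and 0.06 m and y of scrap_c_center in the frame of clamp between -0.195 and -0.092 m and x of scrap_c_center in the frame of clamp between -0.06 and 0.06 m); the arm keeps its last pose, push and grip.
It fails at once if the fifth click (value of joint lever above 1.18 rad).
It fails at once if the fingers or the arm touch a bit of scrap (contact force between any of the fingers, the arm and scrap_a above 0.3 N or contact force between any of the fingers, the arm and scrap_b above 0.3 N or contact force between any of the fingers, the arm and scrap_c above 0.3 N).
It fails at once if a bystander is moved by more than 30 mm (distance of any of bottle, jar, beaker, rack, tip_box, timer from where it was at the start of the episode above 0.03 m).
It also fails if it takes over 72 s, if anything falls off the work surface, if the arm or the gripper's body presses on something with over 40 N, if the wrist force passes 120 N, or if a joint passes its speed limit or range.

## Working session

There is one attempt and no reset: what is moved stays moved. The work goes in short steps, Python scripts to look and compute and a tool call to move; the robot and the scene stay as the last step left them, time stands still between calls to the robot, and variables do not carry over. Pictures are saved under pics/ and viewed, at most 12 in all, crops included, and the job is handed in when it is done.

Besides the shell and the picture viewer there is one more tool, called after "Emit:" as name([rows], argument=value, ...), one row to a line, values as JSON. jog_arm: Moves the arm, as the interface text tells. Its arguments: {"type":"object","properties":{"deltas":{"type":"array"},"squeeze":{"type":"number"}},"required":["deltas"]}

```bash
mkdir -p pics; cat > h.py <<'E'
import numpy as np, cv2
from station import telemetry, imaging, job
from scipy.spatial.transform import Rotation as R
def grab(n):
    s=telemetry.state(); f=imaging.grab_frame(n)
    if n=="wrist":
        T=np.eye(4);r=np.array(s["tcp_rot"]);T[:3,:3]=R.from_euler("xyz",r).as_matrix();T[:3,3]=s["ee_pos"]
        f["pose"]=T@f["tool_from_camera"]
    return f
def cloud(f):
    d=f["depth"];K=f["camera_matrix"];v,u=np.mgrid[:d.shape[0],:d.shape[1]]
    p=np.stack([(u-K[0,2])/K[0,0]*d,(v-K[1,2])/K[1,1]*d,d],-1)
    return p@f["pose"][:3,:3].T+f["pose"][:3,3]
E
python3 - <<'E'
from h import *
import pickle
print(telemetry.state())
for n in("scene","side","wrist"):
    f=grab(n);pickle.dump(f,open(n+"0.pkl","wb"));cv2.imwrite(f"pics/{n}0.png",f["image"]);print(n,f["pose"].round(3).tolist(),f["camera_matrix"].tolist())
E
```

```text
{'clock': 0.0, 'joint_positions': array([ 1.01201432e+00,  3.42708186e-01,  1.52502019e+00, -7.04420706e-06,
        1.27539455e+00, -1.46001248e-01]), 'joint_vel': array([-0.00100902, -0.00097843, -0.00014257,  0.00013381, -0.00099298,
        0.0014131 ]), 'effort': array([-2.45403375e-03, -4.33662415e+01, -2.46009117e+01, -4.79490373e-04,
        7.88896519e-03, -1.90918666e-05]), 'ee_pos': array([0.21034635, 0.48052205, 0.19483244]), 'tcp_rot': array([-3.14007769e+00, -2.15963584e-04,  2.72881378e+00]), 'ft_force': array([-0.28084258, -0.27917093, -0.44646521]), 'wrist_torque': array([ 0.04584122,  0.02225226, -0.05538253]), 'finger_force': 0.0, 'width': 0.08518255410971784}
scene [[-0.778, 0.521, -0.352, 1.149], [0.629, 0.638, -0.444, 0.717], [-0.007, -0.566, -0.824, 1.413], [0.0, 0.0, 0.0, 1.0]] [[419.9221115257746, 0.0, 316.5655439160407], [0.0, 419.9221115257746, 197.96731693414637], [0.0, 0.0, 1.0]]
side [[0.965, -0.194, 0.178, 0.308], [-0.263, -0.687, 0.677, -1.025], [-0.009, -0.7, -0.714, 1.16], [0.0, 0.0, 0.0, 1.0]] [[474.459150179626, 0.0, 321.6808117179249], [0.0, 474.459150179626, 192.87921507066474], [0.0, 0.0, 1.0]]
wrist [[0.4, 0.869, 0.292, 0.135], [0.916, -0.379, -0.129, 0.513], [-0.001, 0.319, -0.948, 0.373], [0.0, 0.0, 0.0, 1.0]] [[321.0916914751684, 0.0, 318.29641666942496], [0.0, 321.0916914751684, 199.17171519277716], [0.0, 0.0, 1.0]]
```

View pics/scene0.png

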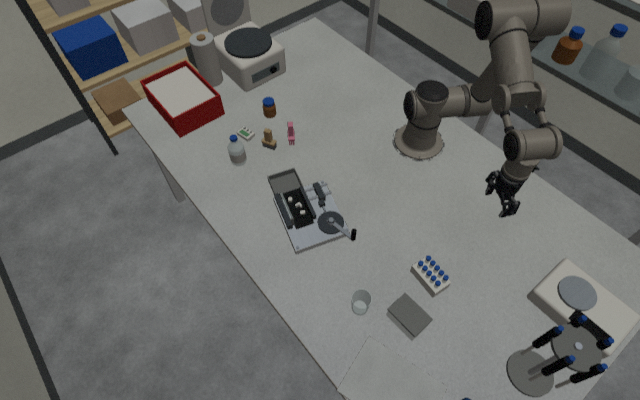

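View pics/side0.png

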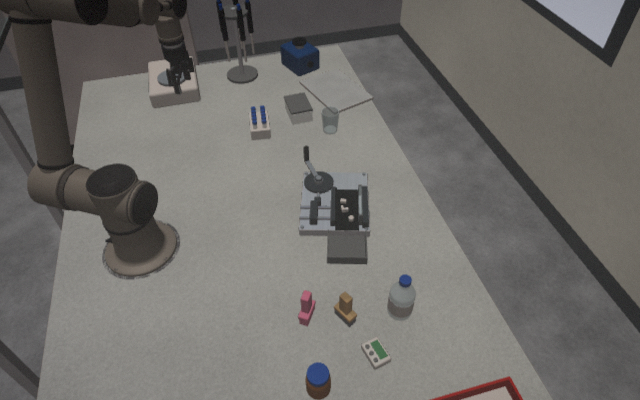

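The scene view shows the clamp around (305,215), the wooden brush at (269,140), the pink look-alike at (291,133) and the lever grip at (352,234). The side view has the clamp at (335,205), the brush at (346,307), the lever grip at (306,153), and the scraps near (345,208).

```bash
python3 - <<'E'
from h import *
import pickle
for n,pts in dict(side=dict(brushtop=(346,297),pink=(306,297),bottle=(404,282),timer=(376,352),jar=(318,374),handle=(306,153),pivot=(318,182),c1=(300,234),c2=(370,234),c3=(368,174),c4=(307,176),t1=(329,260),t2=(366,260),s1=(343,201),s2=(346,210),s3=(351,218),beaker=(330,118),rack=(260,125)),
  scene=dict(brushtop=(268,130),handle=(352,234),pivot=(330,222),s1=(297,198),s2=(303,206),s3=(301,212),tray1=(269,178),tray2=(294,170),c1=(299,249),c2=(344,237))).items():
    f=pickle.load(open(n+"0.pkl","rb"));c=cloud(f)
    for k,(u,v) in pts.items(): print(n,k,c[v,u].round(3))
E
```

```text
side brushtop [ 0.533 -0.401  0.104]
side pink [ 0.435 -0.373  0.104]
side bottle [ 0.676 -0.428  0.153]
side timer [ 0.576 -0.525  0.021]
side jar [ 0.414 -0.57   0.089]
side handle [0.575 0.196 0.085]
side pivot [0.587 0.08  0.051]
side c1 [ 0.483 -0.089  0.009]
side c2 [ 0.697 -0.14  -0.001]
side c3 [0.78  0.118 0.003]
side c4 [0.56  0.127 0.042]
side t1 [ 0.541 -0.216  0.018]
side t2 [ 0.646 -0.245  0.017]
side s1 [ 0.646 -0.014  0.037]
side s2 [ 0.643 -0.056  0.038]
side s3 [ 0.648 -0.092  0.037]
side beaker [0.712 0.371 0.081]
side rack [0.455 0.454 0.042]
scene brushtop [ 0.532 -0.389  0.109]
scene handle [0.581 0.204 0.082]
scene pivot [0.6   0.104 0.057]
scene s1 [ 0.621 -0.076  0.033]
scene s2 [ 0.625 -0.032  0.031]
scene s3 [ 0.654 -0.007  0.046]
scene tray1 [ 0.648 -0.231  0.03 ]
scene tray2 [1.149 0.717 1.413]
scene c1 [0.752 0.108 0.029]
scene c2 [0.579 0.164 0.002]
```

Emit:
jog_arm([
  {"gripper": 1,"tx": -1,"ty": -1,"tz": -0.3,"twist": 0},
  {"tx": -1,"ty": -1,"tz": -0.3},
  {"tx": -1,"ty": -1,"tz": -0.3},
  {"tx": -1,"ty": -1,"tz": -0.3},
  {"tx": -1,"ty": -1,"tz": -0.3},
  {"tx": -1,"ty": -1,"tz": -0.3},
  {"tx": -1,"ty": -1,"tz": -0.3},
  {"tx": -1,"ty": -1,"tz": -0.3},
  {"tx": -1,"ty": -1,"tz": -0.3},
  {"tx": -1,"ty": -1,"tz": -0.3},
  {"tx": -1,"ty": -1,"tz": -0.3},
  {"tx": -1,"ty": -1,"tz": -0.3},
  {"tx": -1,"ty": -1},
  {"tx": -1,"ty": -1},
  {"tx": -1,"ty": -1},
  {"tx": -1,"ty": -1},
  {"tx": -1,"ty": -1},
  {"tx": -1,"ty": -1},
  {"tx": -1,"ty": -1},
  {"tx": -1,"ty": -0.5},
])

```text
$.deltas[1]: bad value
```

Emit:
jog_arm([
  {"tx": -1},
  {"tx": -1},
  {"tx": -1},
  {"tx": -1},
  {"tx": -1},
  {"tx": -1},
  {"tx": -0.5},
  {},
  {},
])

```text
$.deltas[0]: bad value
```

```bash
python3 - <<'E'
from h import *
import pickle
f=grab("wrist");pickle.dump(f,open("wrist1.pkl","wb"));cv2.imwrite("pics/wrist1.png",f["image"]);print(telemetry.state()["ee_pos"],telemetry.state()["tcp_rot"])
E
```

```text
[0.21045245 0.48069835 0.19510233] [-3.14069867e+00 -1.61524720e-04  2.72880956e+00]
```

View pics/wrist1.png

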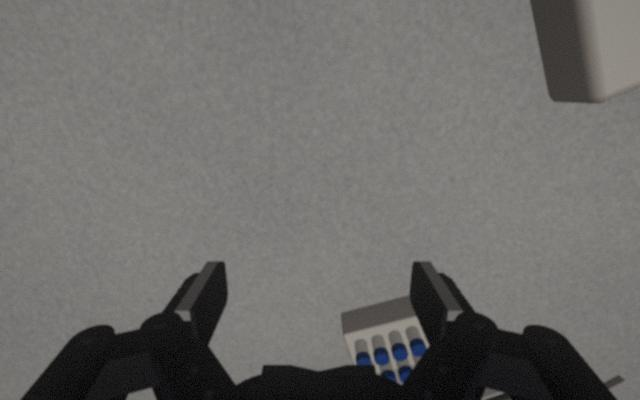

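The wrist picture shows only the rack at (385,350) and the fingers. Rows need every field, so I'm resending the move.

Emit:
jog_arm([
  {"gripper": 1,"tx": -1,"ty": -1,"tz": -0.3,"twist": 0},
  {"gripper": 1,"tx": -1,"ty": -1,"tz": -0.3,"twist": 0},
  {"gripper": 1,"tx": -1,"ty": -1,"tz": -0.3,"twist": 0},
  {"gripper": 1,"tx": -1,"ty": -1,"tz": -0.3,"twist": 0},
  {"gripper": 1,"tx": -1,"ty": -1,"tz": -0.3,"twist": 0},
  {"gripper": 1,"tx": -1,"ty": -1,"tz": -0.3,"twist": 0},
  {"gripper": 1,"tx": -1,"ty": -1,"tz": -0.3,"twist": 0},
  {"gripper": 1,"tx": -1,"ty": -1,"tz": -0.3,"twist": 0},
  {"gripper": 1,"tx": -1,"ty": -1,"tz": -0.3,"twist": 0},
  {"gripper": 1,"tx": -1,"ty": -1,"tz": -0.3,"twist": 0},
  {"gripper": 1,"tx": -1,"ty": -1,"tz": 0,"twist": 0},
  {"gripper": 1,"tx": -1,"ty": -1,"tz": 0,"twist": 0},
  {"gripper": 1,"tx": -1,"ty": -1,"tz": 0,"twist": 0},
  {"gripper": 1,"tx": -1,"ty": -1,"tz": 0,"twist": 0},
  {"gripper": 1,"tx": -1,"ty": -1,"tz": 0,"twist": 0},
  {"gripper": 1,"tx": -1,"ty": -1,"tz": 0,"twist": 0},
  {"gripper": 1,"tx": -1,"ty": -1,"tz": 0,"twist": 0},
  {"gripper": 1,"tx": -1,"ty": -1,"tz": 0,"twist": 0},
  {"gripper": 1,"tx": -1,"ty": -1,"tz": 0,"twist": 0},
  {"gripper": 1,"tx": -1,"ty": -0.5,"tz": 0,"twist": 0},
])

```text
clock: 1.87
ee_pos: [0.4204, -0.039, 0.2555]
tcp_rot: [-3.141, -0.0, 2.727]
ft_force: [0.0, 0.3, 0.4]
width: 0.0854
finger_force: 0.0
```

Emit:
jog_arm([
  {"gripper": 1,"tx": -1,"ty": 0,"tz": 0,"twist": 0},
  {"gripper": 1,"tx": -1,"ty": 0,"tz": 0,"twist": 0},
  {"gripper": 1,"tx": -1,"ty": 0,"tz": 0,"twist": 0},
  {"gripper": 1,"tx": -1,"ty": 0,"tz": 0,"twist": 0},
  {"gripper": 1,"tx": -1,"ty": 0,"tz": 0,"twist": 0},
  {"gripper": 1,"tx": -0.5,"ty": 0,"tz": 0,"twist": 0},
  {"gripper": 1,"tx": 0,"ty": 0,"tz": 0,"twist": 0},
  {"gripper": 1,"tx": 0,"ty": 0,"tz": 0,"twist": 0},
])

```text
clock: 2.53
ee_pos: [0.521, -0.0809, 0.2549]
tcp_rot: [-3.142, -0.002, 2.729]
ft_force: [-0.3, -0.0, -0.5]
width: 0.0855
finger_force: 0.0
```

```bash
python3 - <<'E'
from h import *
import pickle
f=grab("wrist");pickle.dump(f,open("wrist1.pkl","wb"));cv2.imwrite("pics/wrist1.png",f["image"]);print(telemetry.state()["ee_pos"],telemetry.state()["tcp_rot"])
E
```

```text
[ 0.52065996 -0.08061558  0.25517117] [-3.14158528e+00 -1.17625886e-03  2.72889452e+00]
```

View pics/wrist1.png

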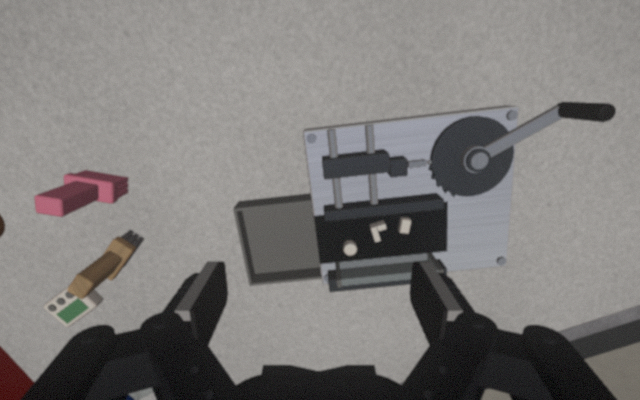

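The clamp fills the frame: plate corners (305,129), (516,106) and (507,265), and the pivot at (480,160). The lever grip runs from (563,109) to its top at (605,112). The scraps are at (350,248), (377,231) and (405,226). The tray is at left, the brush at (105,265) and the pink one at (82,190). An enlarged crop comes next.

```bash
python3 - <<'E'
from h import *
im=cv2.imread("pics/wrist1.png")[95:295,230:500]
cv2.imwrite("pics/crop1.png",cv2.resize(im,(780,578),interpolation=cv2.INTER_CUBIC))
E
```

```text
(no output)
```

View pics/crop1.png

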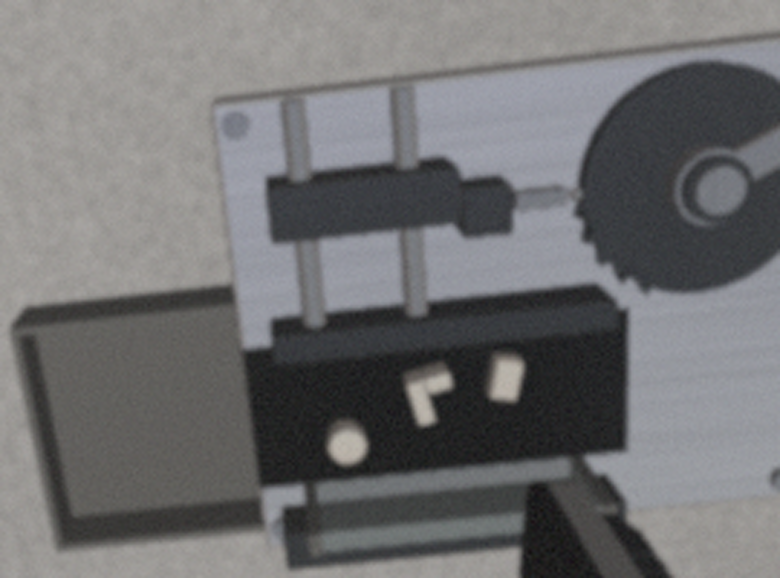

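```bash
cat >> h.py <<'E'
def px(f,u,v,z):
    K=f["camera_matrix"];d=f["pose"][:3,:3]@np.array([(u-K[0,2])/K[0,0],(v-K[1,2])/K[1,1],1]);o=f["pose"][:3,3]
    return o+d*(z-o[2])/d[2]
E
python3 - <<'E'
from h import *
import pickle
f=pickle.load(open("wrist1.pkl","rb"));c=cloud(f)
def cr(u,v): return 230+u/2.889,95+v/2.89
for n,(u,v),z in [("plateTL",cr(216,102),.03),("plateTR",(516,106),.03),("plateBR",(507,265),.03),("edge",cr(265,520),.03),("bedL1",cr(245,350),.03),("bedL2",cr(262,484),.03),("glassline1",cr(310,480),.03),("glassline2",cr(575,455),.03),("bedR1",cr(627,320),.03),("bedR2",cr(626,450),.03),("jawtopfront1",cr(275,362),.058),("jawtopfront2",cr(605,332),.058),
 ("pivot",cr(722,188),.055),("gripTop",(607,113),.108),("gripBase",(563,109),.051),("sA",cr(347,445),.043),("sB",cr(425,385),.044),("sC",cr(507,382),.042),("trayfarTL",cr(15,325),.032),("trayBL",cr(60,547),.032),("brushgriptop",(80,285),.104),("bristle",(133,240),.02),("headL",(131,235),.04),("headR",(112,270),.04)]:
    print(n,px(f,u,v,z).round(4),c[int(round(v)),int(round(u))].round(4))
# points above table near brush
P=c.reshape(-1,3);m=(abs(P[:,0]-.53)<.08)&(abs(P[:,1]+.395)<.08)&(P[:,2]>.08)&(P[:,2]<.12);print(m.sum(),P[m].mean(0) if m.any() else "")
E
```

```text
plateTL [ 0.4809 -0.0819  0.03  ] [ 0.4814 -0.0822  0.0214]
plateTR [0.5566 0.1637 0.03  ] [0.5574 0.1651 0.0274]
plateBR [0.7677 0.104  0.03  ] [7.915e-01 1.152e-01 2.000e-04]
edge [ 0.6771 -0.1439  0.03  ] [ 0.6775 -0.1437  0.0297]
bedL1 [ 0.59   -0.1164  0.03  ] [ 0.5899 -0.116   0.0304]
bedL2 [ 0.658  -0.1372  0.03  ] [ 0.6571 -0.1364  0.0306]
glassline1 [ 0.6653 -0.1148  0.03  ] [ 0.6643 -0.1149  0.0314]
glassline2 [0.7042 0.0083 0.03  ] [0.7033 0.0084 0.0304]
bedR1 [0.647  0.0512 0.03  ] [0.6473 0.051  0.0301]
bedR2 [0.7115 0.0318 0.03  ] [0.7134 0.0325 0.0281]
jawtopfront1 [ 0.5904 -0.102   0.058 ] [ 0.5901 -0.1021  0.0576]
jawtopfront2 [0.6346 0.034  0.058 ] [0.6356 0.034  0.0558]
pivot [0.5942 0.0974 0.055 ] [0.5923 0.0956 0.0598]
gripTop [0.5775 0.203  0.108 ] [0.5775 0.203  0.108 ]
gripBase [0.5758 0.2014 0.051 ] [0.573  0.1961 0.0591]
sA [ 0.6481 -0.0897  0.043 ] [ 0.6479 -0.0898  0.0433]
sB [ 0.6336 -0.0457  0.044 ] [ 0.6336 -0.0457  0.0433]
sC [ 0.6482 -0.0107  0.042 ] [ 0.647  -0.0114  0.0433]
trayfarTL [ 0.5357 -0.2081  0.032 ] [ 0.5363 -0.2104  0.0261]
trayBL [ 0.6491 -0.2436  0.032 ] [ 0.6494 -0.2437  0.0309]
brushgriptop [ 0.5324 -0.3949  0.104 ] [ 0.5323 -0.3946  0.1043]
bristle [ 0.5237 -0.3689  0.02  ] [ 0.5243 -0.3713  0.0169]
headL [ 0.5127 -0.3517  0.04  ] [ 0.5184 -0.3779  0.006 ]
headR [ 0.5471 -0.4064  0.04  ] [ 0.5421 -0.3886  0.0596]
787 [ 0.52699763 -0.38956317  0.097426  ]
```

Emit:
jog_arm([
  {"gripper": 1,"tx": -0.4,"ty": -1,"tz": 0,"twist": 0},
  {"gripper": 1,"tx": -0.4,"ty": -1,"tz": 0,"twist": 0},
  {"gripper": 1,"tx": -0.4,"ty": -1,"tz": 0,"twist": 0},
  {"gripper": 1,"tx": -0.4,"ty": -1,"tz": 0,"twist": 0},
  {"gripper": 1,"tx": -0.4,"ty": -1,"tz": 0,"twist": 0},
  {"gripper": 1,"tx": -0.4,"ty": -1,"tz": 0,"twist": 0},
  {"gripper": 1,"tx": -0.4,"ty": -1,"tz": 0,"twist": 0},
  {"gripper": 1,"tx": -0.4,"ty": -1,"tz": 0,"twist": 0},
  {"gripper": 1,"tx": -0.4,"ty": -1,"tz": 0,"twist": 0},
  {"gripper": 1,"tx": -0.4,"ty": -1,"tz": 0,"twist": 0},
  {"gripper": 1,"tx": -0.4,"ty": -1,"tz": 0,"twist": 0},
  {"gripper": 1,"tx": -0.4,"ty": -1,"tz": 0,"twist": 0},
  {"gripper": 1,"tx": -0.4,"ty": -1,"tz": 0,"twist": 0},
  {"gripper": 1,"tx": 0,"ty": 0,"tz": 0,"twist": 0},
  {"gripper": 1,"tx": 0,"ty": 0,"tz": 0,"twist": 0},
])

```text
clock: 3.83
ee_pos: [0.5116, -0.3608, 0.2553]
tcp_rot: [3.141, -0.001, 2.727]
ft_force: [-0.4, -0.5, -0.4]
width: 0.0855
finger_force: 0.0
```

```bash
python3 - <<'E'
from h import *
import pickle
f=grab("wrist");pickle.dump(f,open("wrist2.pkl","wb"));cv2.imwrite("pics/wrist2.png",f["image"]);c=cloud(f);print(telemetry.state()["ee_pos"])
P=c.reshape(-1,3)
for lo,hi in((.1,.108),(.036,.043)):
    m=(abs(P[:,0]-.528)<.06)&(abs(P[:,1]+.39)<.06)&(P[:,2]>lo)&(P[:,2]<hi)
    print(lo,m.sum(),P[m].mean(0).round(4),cv2.minAreaRect((P[m][:,:2]*1000).astype(np.float32)))
E
```

```text
[ 0.51184826 -0.36000473  0.25555327]
0.1 515 [ 0.5335 -0.3977  0.1035] ((534.4341430664062, -398.5272216796875), (22.12793731689453, 30.298675537109375), 27.376291275024414)
0.036 477 [ 0.5254 -0.3895  0.0395] ((534.1644897460938, -398.1658935546875), (30.02487564086914, 61.511985778808594), 26.988386154174805)
```

View pics/wrist2.png

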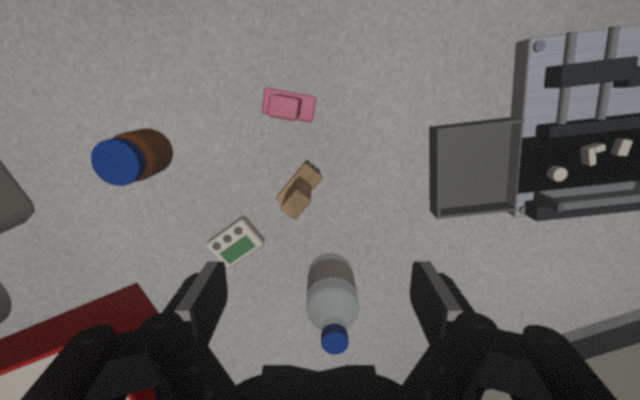

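The brush is at (300,190) in this view, the pink one at (288,105), the bottle at (333,300) and the timer at (235,242). The depth rectangles put the brush at (0.534,-0.398), with its x axis at 27°. Next I align over it and start down.

Emit:
jog_arm([
  {"gripper": 1,"tx": -0.9,"ty": -0.65,"tz": 0,"twist": 0},
  {"gripper": 1,"tx": -0.9,"ty": -0.65,"tz": 0,"twist": 0},
  {"gripper": 1,"tx": 0,"ty": 0,"tz": 0.3,"twist": 0.145},
  {"gripper": 1,"tx": 0,"ty": 0,"tz": 0.3,"twist": 0.145},
  {"gripper": 1,"tx": 0,"ty": 0,"tz": 0.5,"twist": 0.145},
  {"gripper": 1,"tx": 0,"ty": 0,"tz": 0.5,"twist": 0.145},
  {"gripper": 1,"tx": 0,"ty": 0,"tz": 1,"twist": 0.145},
  {"gripper": 1,"tx": 0,"ty": 0,"tz": 1,"twist": 0.145},
  {"gripper": 1,"tx": 0,"ty": 0,"tz": 1,"twist": 0},
  {"gripper": 1,"tx": 0,"ty": 0,"tz": 0.9,"twist": 0},
  {"gripper": 1,"tx": 0,"ty": 0,"tz": 0,"twist": 0},
  {"gripper": 1,"tx": 0,"ty": 0,"tz": 0,"twist": 0},
])

```text
clock: 4.88
ee_pos: [0.5348, -0.3975, 0.1454]
tcp_rot: [-3.141, -0.002, 2.047]
ft_force: [0.1, -0.7, 0.8]
width: 0.0853
finger_force: 0.0
```

Emit:
jog_arm([
  {"gripper": 1,"tx": 0,"ty": 0,"tz": 0.8,"twist": 0},
  {"gripper": 1,"tx": 0,"ty": 0,"tz": 0.8,"twist": 0},
  {"gripper": 1,"tx": 0,"ty": 0,"tz": 0.8,"twist": 0},
  {"gripper": 1,"tx": 0,"ty": 0,"tz": 0.8,"twist": 0},
  {"gripper": 1,"tx": 0,"ty": 0,"tz": 0.5,"twist": 0},
  {"gripper": 1,"tx": 0,"ty": 0,"tz": 0.5,"twist": 0},
  {"gripper": 1,"tx": 0,"ty": 0,"tz": 0,"twist": 0},
  {"gripper": -1,"tx": 0,"ty": 0,"tz": 0,"twist": 0},
  {"gripper": -1,"tx": 0,"ty": 0,"tz": 0,"twist": 0},
  {"gripper": -1,"tx": 0,"ty": 0,"tz": 0,"twist": 0},
  {"gripper": -1,"tx": 0,"ty": 0,"tz": 0,"twist": 0},
  {"gripper": -1,"tx": 0,"ty": 0,"tz": 0,"twist": 0},
  {"gripper": -1,"tx": 0,"ty": 0,"tz": 0,"twist": 0},
  {"gripper": -1,"tx": 0,"ty": 0,"tz": 0,"twist": 0},
  {"gripper": -1,"tx": 0,"ty": 0,"tz": 0,"twist": 0},
  {"gripper": -1,"tx": 0,"ty": 0,"tz": 0,"twist": 0},
  {"gripper": -1,"tx": 0,"ty": 0,"tz": 0,"twist": 0},
], squeeze=50)

```text
clock: 6.3
ee_pos: [0.5352, -0.3995, 0.0623]
tcp_rot: [3.141, 0.002, 2.045]
ft_force: [0.5, -1.2, 4.9]
width: 0.0201
finger_force: 49.6
```

Emit:
jog_arm([
  {"gripper": -1,"tx": 0,"ty": 0,"tz": -0.4,"twist": 0},
  {"gripper": -1,"tx": 0,"ty": 0,"tz": -0.6,"twist": 0},
  {"gripper": -1,"tx": 0,"ty": 0,"tz": -0.8,"twist": 0},
  {"gripper": -1,"tx": 0,"ty": 0,"tz": -0.8,"twist": 0},
  {"gripper": -1,"tx": 0,"ty": 0,"tz": -0.7,"twist": -0.12},
  {"gripper": -1,"tx": 0,"ty": 0,"tz": -0.7,"twist": -0.128},
  {"gripper": -1,"tx": 0,"ty": 0,"tz": -0.6,"twist": -0.128},
  {"gripper": -1,"tx": 0,"ty": 0,"tz": -0.6,"twist": -0.128},
  {"gripper": -1,"tx": 0,"ty": 0,"tz": 0,"twist": -0.128},
  {"gripper": -1,"tx": 0,"ty": 0,"tz": 0,"twist": -0.128},
  {"gripper": -1,"tx": 0,"ty": 0,"tz": 0,"twist": -0.128},
  {"gripper": -1,"tx": 0,"ty": 0,"tz": 0,"twist": -0.128},
  {"gripper": -1,"tx": 0,"ty": 0.5,"tz": 0,"twist": 0},
  {"gripper": -1,"tx": 0,"ty": 0.9,"tz": 0,"twist": 0},
  {"gripper": -1,"tx": 0,"ty": 1,"tz": 0,"twist": 0},
  {"gripper": -1,"tx": 0,"ty": 1,"tz": 0,"twist": 0},
  {"gripper": -1,"tx": 0,"ty": 1,"tz": 0,"twist": 0},
  {"gripper": -1,"tx": 0,"ty": 1,"tz": 0,"twist": 0},
  {"gripper": -1,"tx": 0,"ty": 1,"tz": 0,"twist": 0},
  {"gripper": -1,"tx": 0,"ty": 1,"tz": 0,"twist": 0},
])

```text
clock: 7.97
ee_pos: [0.5787, -0.2546, 0.1659]
tcp_rot: [3.141, -0.0, 2.841]
ft_force: [-0.0, 0.6, -1.0]
width: 0.0198
finger_force: 49.0
```

Emit:
jog_arm([
  {"gripper": -1,"tx": 0,"ty": 1,"tz": 0,"twist": 0},
  {"gripper": -1,"tx": 0,"ty": 1,"tz": 0,"twist": 0},
  {"gripper": -1,"tx": 0,"ty": 1,"tz": 0,"twist": 0},
  {"gripper": -1,"tx": 0,"ty": 1,"tz": 0,"twist": 0},
  {"gripper": -1,"tx": 0,"ty": 1,"tz": 0,"twist": 0},
  {"gripper": -1,"tx": 0,"ty": 1,"tz": 0,"twist": 0},
  {"gripper": -1,"tx": 0,"ty": 1,"tz": 0,"twist": 0},
  {"gripper": -1,"tx": 0,"ty": 1,"tz": 0,"twist": 0},
  {"gripper": -1,"tx": 0,"ty": 1,"tz": 0,"twist": 0},
  {"gripper": -1,"tx": 0,"ty": 1,"tz": 0,"twist": 0},
  {"gripper": -1,"tx": 0,"ty": 1,"tz": 0,"twist": 0},
  {"gripper": -1,"tx": 0,"ty": 1,"tz": 0,"twist": 0},
  {"gripper": -1,"tx": 0,"ty": 1,"tz": 0,"twist": 0},
  {"gripper": -1,"tx": 0,"ty": 1,"tz": 0,"twist": 0},
  {"gripper": -1,"tx": 0,"ty": 0.7,"tz": 0,"twist": 0},
  {"gripper": -1,"tx": 0,"ty": 0.3,"tz": 0,"twist": 0},
  {"gripper": -1,"tx": 0,"ty": 0,"tz": 0,"twist": 0},
  {"gripper": -1,"tx": 0,"ty": 0,"tz": 0,"twist": 0},
  {"gripper": -1,"tx": 0,"ty": 0,"tz": 0,"twist": 0},
])

```text
clock: 9.55
ee_pos: [0.6661, 0.0283, 0.1655]
tcp_rot: [-3.141, -0.0, 2.842]
ft_force: [0.2, -0.3, -0.8]
width: 0.0205
finger_force: 49.0
```

```bash
python3 - <<'E'
from h import *
import pickle
s=telemetry.state();print(s["ee_pos"],s["tcp_rot"])
f=grab("wrist");pickle.dump(f,open("wrist3.pkl","wb"));cv2.imwrite("pics/wrist3.png",f["image"])
E
```

```text
[0.66614392 0.02833903 0.16553527] [-3.14120163e+00 -1.11590982e-04  2.84220920e+00]
```

View pics/wrist3.png

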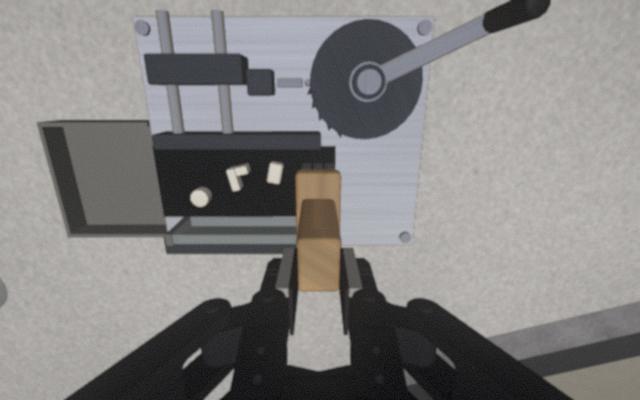

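The brush hangs straight in the fingers at (318,230), above the bed's +y end. The jaw's front edge is near row 149 and the glass foot line near row 216. The scraps, at (200,197), (236,177) and (275,173), all lie on the -y side of the brush.

```bash
python3 - <<'E'
from h import *
import pickle
f=pickle.load(open("wrist3.pkl","rb"));c=cloud(f);P=c.reshape(-1,3);s=telemetry.state()["ee_pos"]
m=(abs(P[:,0]-s[0])<.07)&(abs(P[:,1]-s[1])<.06)&(P[:,2]>.137)&(P[:,2]<.150)
print(m.sum(),np.median(P[m][:,2]),cv2.minAreaRect((P[m][:,:2]*1000).astype(np.float32)))
o=np.array([.649,-.040]);x=np.array([.955,-.296]);y=np.array([.296,.955])
for n,u,v,z in[("jaw",156,149,.058),("jaw",310,149,.058),("glass",175,216,.03),("glass",290,215,.03),("bedL",158,190,.03),("bedL",164,214,.03),("A",201,197,.043),("B",236,177,.044),("C",275,172,.042),("plTL",136,17,.03),("plTR",434,17,.03),("pivot",369,80,.055)]:
    q=px(f,u,v,z)[:2];d=c[v,u];print(n,q.round(4),((q-o)@x).round(4),((q-o)@y).round(4),d.round(3))
print("tcp clamp",(s[:2]-o)@x,(s[:2]-o)@y)
E
```

```text
1516 0.1429356493768264 ((655.05126953125, 31.02084732055664), (30.072917938232422, 41.957279205322266), 74.02879333496094)
jaw [ 0.592  -0.1007] -0.0365 -0.0749 [ 0.592 -0.101  0.058]
jaw [0.6324 0.0306] -0.0368 0.0625 [0.632 0.031 0.058]
glass [ 0.6623 -0.1282] 0.0388 -0.0803 [ 0.662 -0.128  0.03 ]
glass [ 0.6967 -0.0124] 0.0374 0.0405 [ 0.697 -0.012  0.03 ]
bedL [ 0.6312 -0.1325] 0.0103 -0.0937 [0.588 0.052 0.344]
bedL [ 0.6569 -0.1383] 0.0366 -0.0915 [ 0.657 -0.138  0.03 ]
A [ 0.6484 -0.0876] 0.0135 -0.0456 [ 0.648 -0.088  0.043]
B [ 0.6394 -0.0467] -0.0072 -0.0092 [ 0.639 -0.047  0.044]
C [ 0.6461 -0.0095] -0.0118 0.0283 [ 0.646 -0.009  0.043]
plTL [ 0.4832 -0.0809] -0.1462 -0.0882 [ 0.483 -0.081  0.03 ]
plTR [0.559  0.1657] -0.1468 0.1698 [0.559 0.166 0.028]
pivot [0.5918 0.0956] -0.0948 0.1126 [0.592 0.095 0.06 ]
tcp clamp -0.0037547993263686557 0.07015890177976897
```

Emit:
jog_arm([
  {"gripper": -1,"tx": -0.25,"ty": 0,"tz": 0.5,"twist": 0},
  {"gripper": -1,"tx": 0,"ty": 0,"tz": 0.8,"twist": 0},
  {"gripper": -1,"tx": 0,"ty": 0,"tz": 0.8,"twist": 0},
  {"gripper": -1,"tx": 0,"ty": 0,"tz": 0.6,"twist": 0},
  {"gripper": -1,"tx": 0,"ty": 0,"tz": 0.4,"twist": 0},
  {"gripper": -1,"tx": 0,"ty": 0,"tz": 0.3,"twist": 0},
  {"gripper": -1,"tx": 0,"ty": 0,"tz": 0.15,"twist": 0},
  {"gripper": -1,"tx": 0,"ty": 0,"tz": 0,"twist": 0},
  {"gripper": -1,"tx": 0,"ty": 0,"tz": 0,"twist": 0},
])

```text
clock: 10.35
ee_pos: [0.6716, 0.0276, 0.095]
tcp_rot: [3.141, 0.001, 2.843]
ft_force: [0.5, -0.1, 0.6]
width: 0.0203
finger_force: 49.0
```

Emit:
jog_arm([
  {"gripper": -1,"tx": 0,"ty": -0.2,"tz": 0.03,"twist": 0},
  {"gripper": -1,"tx": 0,"ty": -0.4,"tz": 0,"twist": 0},
  {"gripper": -1,"tx": 0,"ty": -0.4,"tz": 0,"twist": 0},
  {"gripper": -1,"tx": 0,"ty": -0.4,"tz": 0,"twist": 0},
  {"gripper": -1,"tx": 0,"ty": -0.4,"tz": 0,"twist": 0},
  {"gripper": -1,"tx": 0,"ty": -0.4,"tz": 0,"twist": 0},
  {"gripper": -1,"tx": 0,"ty": -0.4,"tz": 0,"twist": 0},
  {"gripper": -1,"tx": 0,"ty": -0.4,"tz": 0,"twist": 0},
  {"gripper": -1,"tx": 0,"ty": -0.4,"tz": 0,"twist": 0},
  {"gripper": -1,"tx": 0,"ty": -0.4,"tz": 0,"twist": 0},
  {"gripper": -1,"tx": 0,"ty": -0.4,"tz": 0,"twist": 0},
  {"gripper": -1,"tx": 0,"ty": -0.4,"tz": 0,"twist": 0},
])

```text
clock: 11.35
ee_pos: [0.6439, -0.0609, 0.0939]
tcp_rot: [3.141, -0.0, 2.843]
ft_force: [-0.2, 0.1, -1.2]
width: 0.0196
finger_force: 49.1
```

Emit:
jog_arm([
  {"gripper": -1,"tx": 0,"ty": -0.4,"tz": 0,"twist": 0},
  {"gripper": -1,"tx": 0,"ty": -0.4,"tz": 0,"twist": 0},
  {"gripper": -1,"tx": 0,"ty": -0.4,"tz": 0,"twist": 0},
  {"gripper": -1,"tx": 0,"ty": -0.4,"tz": 0,"twist": 0},
  {"gripper": -1,"tx": 0,"ty": -0.4,"tz": 0,"twist": 0},
  {"gripper": -1,"tx": 0,"ty": -0.4,"tz": 0,"twist": 0},
  {"gripper": -1,"tx": 0,"ty": -0.4,"tz": 0,"twist": 0},
  {"gripper": -1,"tx": 0,"ty": -0.4,"tz": 0,"twist": 0},
  {"gripper": -1,"tx": 0,"ty": -0.4,"tz": 0,"twist": 0},
  {"gripper": -1,"tx": 0,"ty": -0.4,"tz": 0,"twist": 0},
  {"gripper": -1,"tx": 0,"ty": -0.4,"tz": 0,"twist": 0},
  {"gripper": -1,"tx": 0,"ty": -0.4,"tz": 0,"twist": 0},
  {"gripper": -1,"tx": 0,"ty": 0,"tz": 0,"twist": 0},
  {"gripper": -1,"tx": 0,"ty": 0,"tz": 0,"twist": 0},
  {"gripper": -1,"tx": 0,"ty": 0,"tz": 0,"twist": 0},
])

```text
clock: 12.6
ee_pos: [0.616, -0.1518, 0.0939]
tcp_rot: [3.141, 0.0, 2.843]
ft_force: [0.0, 0.0, -0.3]
width: 0.0202
finger_force: 49.1
```

```bash
python3 - <<'E'
from h import *
import pickle
f=grab("wrist");pickle.dump(f,open("wrist4.pkl","wb"));g=grab("side")
a=f["image"][100:350,60:460];b=g["image"][170:290,280:400]
cv2.imwrite("pics/w4.png",np.hstack([cv2.resize(a,(480,300)),cv2.resize(b,(300,300),interpolation=cv2.INTER_CUBIC)]))
o=np.array([.649,-.040]);x=np.array([.955,-.296]);y=np.array([.296,.955]);s=telemetry.state()["ee_pos"]
print("tcp clamp",(s[:2]-o)@x,(s[:2]-o)@y)
for h,n in((f,"w"),(g,"s")):
    c=cloud(h);I=h["image"].min(2);X=(c[...,:2]-o)@x;Y=(c[...,:2]-o)@y
    m=(I>(110 if n=="w" else 120))&(abs(X)<.06)&(Y>-.2)&(Y<.09)&(c[...,2]>.004)&(c[...,2]<.055)
    k,l,st,ce=cv2.connectedComponentsWithStats(m.astype(np.uint8))
    for i in range(1,k):
        if st[i,4]>5:q=l==i;print(n,st[i,4],ce[i].round(),X[q].mean().round(3),Y[q].mean().round(3),c[q][:,2].mean().round(3))
E
```

```text
tcp clamp 0.001592641173540754 -0.11626218356818958
w 13250 [292. 170.] -0.017 -0.14 0.013
w 1806 [526. 129.] -0.055 0.036 0.032
w 610 [566. 223.] 0.022 0.085 0.03
w 299 [362. 248.] 0.044 -0.08 0.03
w 1725 [456. 248.] 0.039 -0.006 0.041
w 14 [237. 265.] 0.059 -0.185 0.032
w 7 [250. 265.] 0.059 -0.174 0.032
w 7 [261. 265.] 0.059 -0.165 0.032
s 40 [329. 199.] -0.056 0.039 0.031
s 18 [328. 213.] -0.057 -0.028 0.035
s 44 [330. 226.] -0.05 -0.08 0.03
s 26 [361. 228.] 0.046 -0.085 0.03
s 9 [345. 240.] -0.004 -0.12 0.014
```

View pics/w4.png

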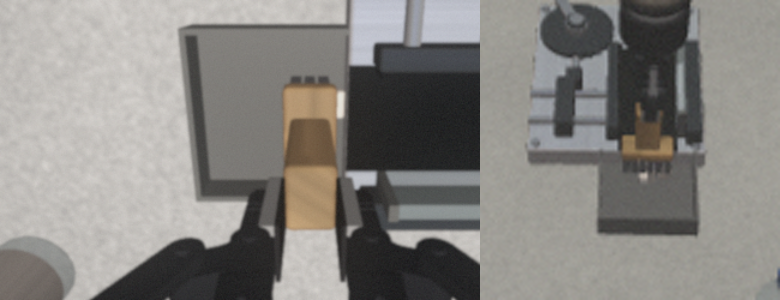

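The bed is clear. One bit shows in the tray just beyond the bed edge at (342,100), and the others are under the brush. Now I lift and carry the brush away, which also uncovers the tray.

Emit:
jog_arm([
  {"gripper": -1,"tx": 0,"ty": 0,"tz": -0.5,"twist": 0},
  {"gripper": -1,"tx": 0,"ty": 0,"tz": -0.8,"twist": 0},
  {"gripper": -1,"tx": 0,"ty": 0,"tz": -0.8,"twist": 0},
  {"gripper": -1,"tx": 0,"ty": -0.4,"tz": 0,"twist": 0},
  {"gripper": -1,"tx": 0,"ty": -0.8,"tz": 0,"twist": 0},
  {"gripper": -1,"tx": 0,"ty": -1,"tz": 0,"twist": 0},
  {"gripper": -1,"tx": 0,"ty": -1,"tz": 0,"twist": 0},
  {"gripper": -1,"tx": 0,"ty": -1,"tz": 0,"twist": 0},
  {"gripper": -1,"tx": 0,"ty": -1,"tz": 0,"twist": 0},
  {"gripper": -1,"tx": 0,"ty": -1,"tz": 0,"twist": 0},
  {"gripper": -1,"tx": 0,"ty": -1,"tz": 0,"twist": 0},
  {"gripper": -1,"tx": 0,"ty": -1,"tz": 0,"twist": 0},
  {"gripper": -1,"tx": 0,"ty": -0.8,"tz": 0,"twist": 0},
  {"gripper": -1,"tx": 0,"ty": -0.5,"tz": 0,"twist": 0},
  {"gripper": -1,"tx": 0,"ty": 0,"tz": 0,"twist": 0},
  {"gripper": -1,"tx": 0,"ty": 0,"tz": 0,"twist": 0},
  {"gripper": -1,"tx": 0,"ty": 0,"tz": 0,"twist": 0},
])

```text
clock: 14.12
ee_pos: [0.5604, -0.3327, 0.1358]
tcp_rot: [3.141, -0.0, 2.844]
ft_force: [0.1, -0.7, -2.1]
width: 0.0198
finger_force: 49.1
```

```bash
python3 - <<'E'
from h import *
import pickle
s=telemetry.state();print(s["ee_pos"])
f=grab("wrist");pickle.dump(f,open("wrist5.pkl","wb"));cv2.imwrite("pics/w5.png",f["image"])
o=np.array([.649,-.040]);x=np.array([.955,-.296]);y=np.array([.296,.955])
c=cloud(f);I=f["image"].min(2);X=(c[...,:2]-o)@x;Y=(c[...,:2]-o)@y
m=(abs(X)<.052)&(Y>-.185)&(Y<-.091)&(c[...,2]>.013)&(c[...,2]<.07)
k,l,st,ce=cv2.connectedComponentsWithStats(m.astype(np.uint8))
for i in range(1,k):
    if st[i,4]>15:q=l==i;print(st[i,4],ce[i].round(),X[q].mean().round(3),Y[q].mean().round(3),c[q][:,2].mean().round(3),c[q][:,2].max().round(3))
E
```

```text
[ 0.56044982 -0.33266206  0.13577605]
1897 [544. 177.] -0.003 -0.094 0.022 0.032
710 [516. 192.] 0.011 -0.117 0.02 0.03
```

View pics/w5.png

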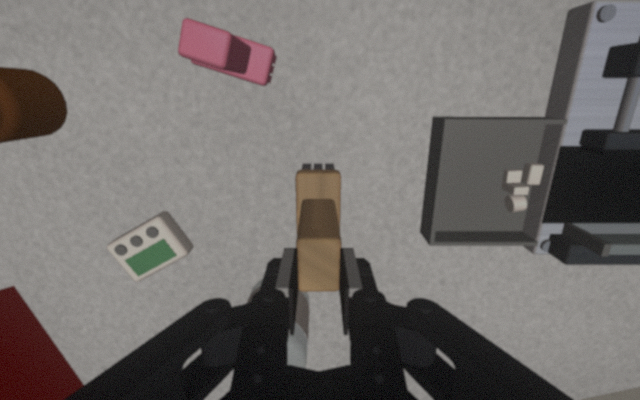

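```bash
python3 - <<'E'
from h import *
import pickle
f=pickle.load(open("wrist5.pkl","rb"));c=cloud(f)
o=np.array([.649,-.040]);x=np.array([.955,-.296]);y=np.array([.296,.955])
for u,v in((536,174),(532,170),(540,180),(531,182),(541,168),(514,177),(521,190),(516,203)):
    q=c[v,u];print(u,v,((q[:2]-o)@x).round(4),((q[:2]-o)@y).round(4),q[2].round(4))
E
```

```text
536 174 -0.0064 -0.0999 0.0185
532 170 -0.0104 -0.1049 0.0191
540 180 -0.0006 -0.0948 0.0185
531 182 0.0016 -0.1025 0.018
541 168 -0.0122 -0.0963 0.0183
514 177 -0.0025 -0.118 0.0151
521 190 0.0068 -0.1166 0.0273
516 203 0.0211 -0.116 0.0231
```

Emit:
jog_arm([
  {"gripper": -1,"tx": 0,"ty": 0,"tz": 0.6,"twist": 0},
  {"gripper": -1,"tx": 0,"ty": 0,"tz": 0.8,"twist": 0},
  {"gripper": -1,"tx": 0,"ty": 0,"tz": 0.7,"twist": 0},
  {"gripper": -1,"tx": 0,"ty": 0,"tz": 0.5,"twist": 0},
  {"gripper": -1,"tx": 0,"ty": 0,"tz": 0.4,"twist": 0},
  {"gripper": -1,"tx": 0,"ty": 0,"tz": 0.3,"twist": 0},
  {"gripper": -1,"tx": 0,"ty": 0,"tz": 0.2,"twist": 0},
  {"gripper": -1,"tx": 0,"ty": 0,"tz": 0,"twist": 0},
  {"gripper": -1,"tx": 0,"ty": 0,"tz": 0,"twist": 0},
])

```text
clock: 14.92
ee_pos: [0.5604, -0.3337, 0.0662]
tcp_rot: [-3.142, 0.001, 2.843]
ft_force: [-0.0, -0.4, -1.2]
width: 0.0198
finger_force: 49.1
```

All three bits lie in the tray: the block at y=-100 mm, the L and the cap at about y=-117 mm. Now I set the brush down.

Emit:
jog_arm([
  {"gripper": -1,"tx": 0,"ty": 0,"tz": 0.1,"twist": 0},
  {"gripper": -1,"tx": 0,"ty": 0,"tz": 0.08,"twist": 0},
  {"gripper": -1,"tx": 0,"ty": 0,"tz": 0,"twist": 0},
  {"gripper": -1,"tx": 0,"ty": 0,"tz": 0,"twist": 0},
])

```text
clock: 15.25
ee_pos: [0.5602, -0.3337, 0.0624]
tcp_rot: [3.142, 0.0, 2.843]
ft_force: [0.3, 0.3, -1.2]
width: 0.0198
finger_force: 49.1
```

Emit:
jog_arm([
  {"gripper": -1,"tx": 0,"ty": 0,"tz": 0.04,"twist": 0},
  {"gripper": -1,"tx": 0,"ty": 0,"tz": 0,"twist": 0},
  {"gripper": -1,"tx": 0,"ty": 0,"tz": 0,"twist": 0},
])

```text
clock: 15.5
ee_pos: [0.5604, -0.3339, 0.0623]
tcp_rot: [-3.141, 0.001, 2.843]
ft_force: [-2.3, -0.3, 5.0]
width: 0.0197
finger_force: 49.7
```

Emit:
jog_arm([
  {"gripper": 1,"tx": 0,"ty": 0,"tz": 0,"twist": 0},
  {"gripper": 1,"tx": 0,"ty": 0,"tz": 0,"twist": 0},
  {"gripper": 1,"tx": 0,"ty": 0,"tz": 0,"twist": 0},
  {"gripper": 1,"tx": 0,"ty": 0,"tz": 0,"twist": 0},
  {"gripper": 1,"tx": 0,"ty": 0,"tz": 0,"twist": 0},
  {"gripper": 1,"tx": 0,"ty": 0,"tz": 0,"twist": 0},
  {"gripper": 1,"tx": 0,"ty": 0,"tz": -0.3,"twist": 0},
  {"gripper": 1,"tx": 0,"ty": 0,"tz": -0.7,"twist": 0},
  {"gripper": 1,"tx": 0,"ty": 0,"tz": -1,"twist": 0},
  {"gripper": 1,"tx": 0,"ty": 0,"tz": -1,"twist": 0},
  {"gripper": 1,"tx": 0,"ty": 0,"tz": -1,"twist": 0},
  {"gripper": 1,"tx": 0,"ty": 0,"tz": -1,"twist": 0},
  {"gripper": 1,"tx": 0,"ty": 0,"tz": -1,"twist": 0},
  {"gripper": 1,"tx": 0,"ty": 0,"tz": -0.8,"twist": 0},
  {"gripper": 1,"tx": 0,"ty": 0,"tz": 0,"twist": 0},
  {"gripper": 1,"tx": 0,"ty": 0,"tz": 0,"twist": 0},
])

```text
clock: 16.83
ee_pos: [0.5605, -0.3338, 0.1983]
tcp_rot: [-3.141, 0.002, 2.843]
ft_force: [-0.7, -0.0, -0.3]
width: 0.0851
finger_force: 0.0
```

```bash
python3 - <<'E'
from h import *
s=telemetry.state();print(s["ee_pos"],s["width"])
f=grab("wrist");c=cloud(f);P=c.reshape(-1,3)
for lo,hi in((.098,.109),(.036,.043)):
    m=(abs(P[:,0]-.56)<.05)&(abs(P[:,1]+.334)<.05)&(P[:,2]>lo)&(P[:,2]<hi)
    print(lo,m.sum(),np.median(P[m][:,2]),cv2.minAreaRect((P[m][:,:2]*1000).astype(np.float32)))
E
```

```text
[ 0.56046058 -0.33382837  0.19833843] 0.08514071330435895
0.098 807 0.10367743827908671 ((559.0787963867188, -333.9131164550781), (21.735624313354492, 29.618972778320312), 72.51536560058594)
0.036 589 0.039665285807579886 ((558.0195922851562, -333.6510009765625), (29.975271224975586, 59.22512435913086), 73.62934875488281)
```

Brush standing upright at the right height (grip top 104 mm, head top 40 mm). Now over to the lever.

Emit:
jog_arm([
  {"gripper": 1,"tx": 0.15,"ty": 0.5,"tz": 0,"twist": 0},
  {"gripper": 1,"tx": 0.28,"ty": 1,"tz": 0,"twist": 0},
  {"gripper": 1,"tx": 0.28,"ty": 1,"tz": 0,"twist": 0},
  {"gripper": 1,"tx": 0.28,"ty": 1,"tz": 0,"twist": 0},
  {"gripper": 1,"tx": 0.28,"ty": 1,"tz": 0,"twist": 0},
  {"gripper": 1,"tx": 0.28,"ty": 1,"tz": 0,"twist": 0},
  {"gripper": 1,"tx": 0.28,"ty": 1,"tz": 0,"twist": 0},
  {"gripper": 1,"tx": 0.28,"ty": 1,"tz": 0,"twist": 0},
  {"gripper": 1,"tx": 0.28,"ty": 1,"tz": 0,"twist": 0},
  {"gripper": 1,"tx": 0.28,"ty": 1,"tz": 0,"twist": 0},
  {"gripper": 1,"tx": 0.28,"ty": 1,"tz": 0,"twist": 0},
  {"gripper": 1,"tx": 0.28,"ty": 1,"tz": 0,"twist": 0},
  {"gripper": 1,"tx": 0.28,"ty": 1,"tz": 0,"twist": 0},
  {"gripper": 1,"tx": 0.28,"ty": 1,"tz": 0,"twist": 0},
  {"gripper": 1,"tx": 0.28,"ty": 1,"tz": 0,"twist": 0},
  {"gripper": 1,"tx": 0.28,"ty": 1,"tz": 0,"twist": 0},
  {"gripper": 1,"tx": 0.28,"ty": 1,"tz": 0,"twist": 0},
  {"gripper": 1,"tx": 0.28,"ty": 1,"tz": 0,"twist": 0},
  {"gripper": 1,"tx": 0.28,"ty": 1,"tz": 0,"twist": 0},
  {"gripper": 1,"tx": 0.28,"ty": 1,"tz": 0,"twist": 0},
])

```text
clock: 18.55
ee_pos: [0.5688, 0.073, 0.1961]
tcp_rot: [-3.141, -0.003, 2.844]
ft_force: [0.4, 0.3, 0.1]
width: 0.085
finger_force: 0.0
```

Emit:
jog_arm([
  {"gripper": 1,"tx": 0.28,"ty": 1,"tz": 0,"twist": 0},
  {"gripper": 1,"tx": 0.28,"ty": 1,"tz": 0,"twist": 0},
  {"gripper": 1,"tx": 0.28,"ty": 1,"tz": 0,"twist": 0},
  {"gripper": 1,"tx": 0.28,"ty": 1,"tz": 0,"twist": 0},
  {"gripper": 1,"tx": 0.28,"ty": 1,"tz": 0,"twist": 0},
  {"gripper": 1,"tx": 0.28,"ty": 1,"tz": 0,"twist": 0},
  {"gripper": 1,"tx": 0.1,"ty": 0.5,"tz": 0,"twist": 0},
  {"gripper": 1,"tx": 0,"ty": 0,"tz": 0,"twist": 0.144},
  {"gripper": 1,"tx": 0,"ty": 0,"tz": 0,"twist": 0.144},
  {"gripper": 1,"tx": 0,"ty": 0,"tz": 0,"twist": 0.144},
  {"gripper": 1,"tx": 0,"ty": 0,"tz": 0,"twist": 0.144},
  {"gripper": 1,"tx": 0,"ty": 0,"tz": 0,"twist": 0.144},
  {"gripper": 1,"tx": 0,"ty": 0,"tz": 0,"twist": 0.144},
  {"gripper": 1,"tx": 0,"ty": 0,"tz": 0,"twist": 0.144},
  {"gripper": 1,"tx": 0,"ty": 0,"tz": 0,"twist": 0.144},
  {"gripper": 1,"tx": 0,"ty": 0,"tz": 0,"twist": 0.144},
  {"gripper": 1,"tx": 0,"ty": 0,"tz": 0,"twist": 0.144},
  {"gripper": 1,"tx": 0,"ty": 0,"tz": 0,"twist": 0},
  {"gripper": 1,"tx": 0,"ty": 0,"tz": 0,"twist": 0},
])

```text
clock: 20.13
ee_pos: [0.5738, 0.2059, 0.1968]
tcp_rot: [-3.14, 0.0, 1.716]
ft_force: [-0.5, -0.4, -0.4]
width: 0.0855
finger_force: 0.0
```

```bash
python3 - <<'E'
from h import *
s=telemetry.state();e=s["ee_pos"];print(e,s["tcp_rot"],s["joint_positions"].round(2))
f=grab("wrist");c=cloud(f);P=c.reshape(-1,3);cv2.imwrite("pics/w6.png",f["image"])
m=(abs(P[:,0]-.577)<.03)&(abs(P[:,1]-.205)<.03)
for lo,hi in((.103,.115),(.06,.1)):
    q=P[m&(P[:,2]>lo)&(P[:,2]<hi)]
    print(lo,len(q),q.mean(0).round(4),cv2.minAreaRect((q[:,:2]*1000).astype(np.float32)) if len(q) else "")
E
```

```text
[0.57378232 0.20588943 0.19677398] [-3.14020985e+00  1.20877635e-04  1.71581942e+00] [ 0.22  0.5   1.27 -0.    1.37  0.07]
0.103 307 [0.5778 0.2043 0.1074] ((578.0090942382812, 203.4821014404297), (16.863391876220703, 17.137422561645508), 80.47360229492188)
0.06 188 [0.5767 0.21   0.0812] ((577.4093017578125, 207.8245086669922), (17.826345443725586, 8.796695709228516), 7.663791179656982)
```

View pics/w6.png

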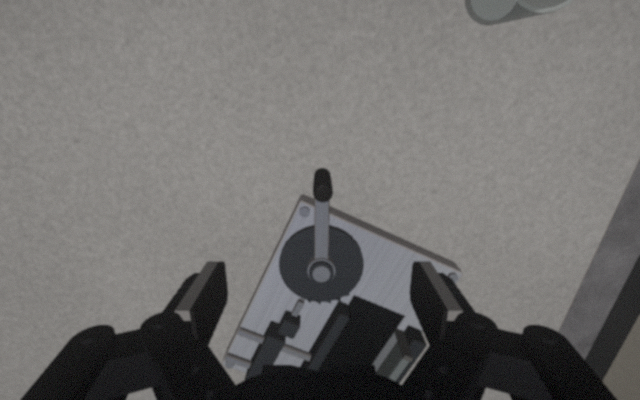

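The lever grip sits centred between the fingers at (322,185), pivot at (320,272), and the arm lies along the tool's x axis. Depth gives the grip's axis at (0.578,0.204).

Emit:
jog_arm([
  {"gripper": 1,"tx": -0.13,"ty": 0.2,"tz": 0.5,"twist": 0},
  {"gripper": 1,"tx": 0,"ty": 0,"tz": 0.9,"twist": 0},
  {"gripper": 1,"tx": 0,"ty": 0,"tz": 0.9,"twist": 0},
  {"gripper": 1,"tx": 0,"ty": 0,"tz": 0.9,"twist": 0},
  {"gripper": 1,"tx": 0,"ty": 0,"tz": 0.9,"twist": 0},
  {"gripper": 1,"tx": 0,"ty": 0,"tz": 0.8,"twist": 0},
  {"gripper": 1,"tx": 0,"ty": 0,"tz": 0.7,"twist": 0},
  {"gripper": 1,"tx": 0,"ty": 0,"tz": 0.5,"twist": 0},
  {"gripper": 1,"tx": 0,"ty": 0,"tz": 0,"twist": 0},
  {"gripper": 1,"tx": 0,"ty": 0,"tz": 0,"twist": 0},
  {"gripper": -1,"tx": 0,"ty": 0,"tz": 0,"twist": 0},
  {"gripper": -1,"tx": 0,"ty": 0,"tz": 0,"twist": 0},
  {"gripper": -1,"tx": 0,"ty": 0,"tz": 0,"twist": 0},
  {"gripper": -1,"tx": 0,"ty": 0,"tz": 0,"twist": 0},
  {"gripper": -1,"tx": 0,"ty": 0,"tz": 0,"twist": 0},
  {"gripper": -1,"tx": 0,"ty": 0,"tz": 0,"twist": 0},
  {"gripper": -1,"tx": 0,"ty": 0,"tz": 0,"twist": 0},
  {"gripper": -1,"tx": 0,"ty": 0,"tz": 0,"twist": 0},
  {"gripper": -1,"tx": 0,"ty": 0,"tz": 0,"twist": 0},
  {"gripper": -1,"tx": 0,"ty": 0,"tz": 0,"twist": 0},
], squeeze=50)

```text
clock: 21.85
ee_pos: [0.5786, 0.204, 0.0755]
tcp_rot: [3.142, -0.0, 1.713]
ft_force: [0.0, 0.6, -0.8]
width: 0.0001
finger_force: 0.0
```

```bash
python3 - <<'E'
from h import *
s=telemetry.state();e=s["ee_pos"];print(e,s["width"])
f=grab("wrist");c=cloud(f);g=grab("side")
a=cv2.resize(f["image"][150:350,170:470],(450,300));b=cv2.resize(g["image"][110:220,260:375],(320,300),interpolation=cv2.INTER_CUBIC)
cv2.imwrite("pics/w7.png",np.hstack([a,b]))
E
```

```text
[0.57861001 0.20404316 0.07549438] 5.8821140847281366e-05
```

View pics/w7.png

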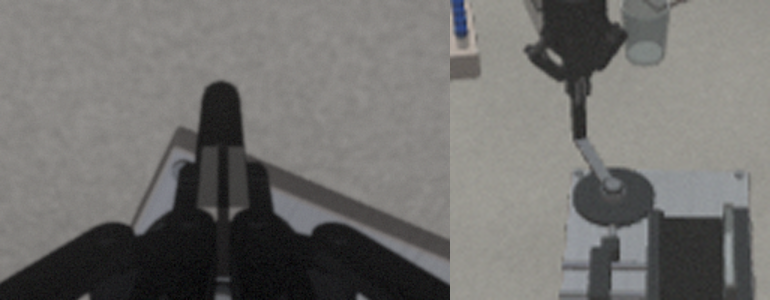

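The fingers have shut beside the lever's grip: the black grip shows at crop (220,115), outward of the closed pads at (222,175). I'll measure it.

```bash
python3 - <<'E'
from h import *
f=grab("wrist");c=cloud(f)
for u,v in((317,206),(317,215),(317,225),(317,235),(317,243),(303,262),(330,262),(303,280),(330,280),(317,270)): print(u,v,c[v,u].round(4))
s=telemetry.state();T=f["pose"];K=f["camera_matrix"]
q=np.linalg.inv(T)@np.append(s["ee_pos"],1);print("tcp px",K@(q[:3]/q[2]),q[2])
g=grab("side");d=cloud(g)
for v in range(135,165,3): print(v,[d[v,u].round(3).tolist() for u in (303,306,309)])
E
```

```text
317 206 [0.5766 0.2122 0.0502]
317 215 [0.5767 0.2124 0.0674]
317 225 [0.5768 0.2117 0.0815]
317 235 [0.5768 0.212  0.0958]
317 243 [0.5768 0.2124 0.1062]
303 262 [0.5707 0.2093 0.1216]
330 262 [0.5823 0.2151 0.1288]
303 280 [0.5711 0.214  0.1437]
330 280 [0.5817 0.2154 0.1436]
317 270 [0.5766 0.2147 0.1362]
tcp px [318.22361831 232.9780988    1.        ] 0.19498371651272334
135 [[0.567, 0.191, 0.17], [0.579, 0.202, 0.158], [0.589, 0.197, 0.16]]
138 [[0.567, 0.195, 0.154], [0.579, 0.201, 0.147], [0.589, 0.199, 0.146]]
141 [[0.566, 0.191, 0.145], [0.576, 0.192, 0.142], [0.588, 0.199, 0.134]]
144 [[0.566, 0.197, 0.127], [0.575, 0.19, 0.13], [0.589, 0.203, 0.117]]
147 [[0.568, 0.209, 0.103], [0.577, 0.201, 0.108], [0.615, 0.322, 0.001]]
150 [[0.59, 0.312, 0.0], [0.576, 0.199, 0.096], [0.612, 0.31, -0.003]]
153 [[0.585, 0.293, 0.003], [0.574, 0.191, 0.089], [0.607, 0.29, -0.0]]
156 [[0.582, 0.283, -0.003], [0.575, 0.196, 0.072], [0.602, 0.27, 0.003]]
159 [[0.578, 0.263, -0.0], [0.574, 0.194, 0.059], [0.599, 0.255, 0.002]]
162 [[0.574, 0.248, -0.001], [0.572, 0.186, 0.053], [0.582, 0.185, 0.051]]
```

```bash
python3 - <<'E'
from h import *
import pickle
def tool(f):
    d=f["depth"];K=f["camera_matrix"];v,u=np.mgrid[:d.shape[0],:d.shape[1]]
    p=np.stack([(u-K[0,2])/K[0,0]*d,(v-K[1,2])/K[1,1]*d,d],-1);T=f["tool_from_camera"]
    return p@T[:3,:3].T+T[:3,3]
f=pickle.load(open("wrist1.pkl","rb"));print(f["tool_from_camera"].round(4).tolist())
for name,f,cols in(("open",f,(210,218,224)),("brush",pickle.load(open("wrist3.pkl","rb")),(285,290,346)),("shut",grab("wrist"),(300,304,330,336))):
    t=tool(f)
    for u in cols: print(name,u,[(v,t[v,u].round(3).tolist()) for v in range(236,300,6) if f["depth"][v,u]<.24 and f["depth"][v,u]>0])
E
```

```text
[[0.0013, -0.9478, -0.3189, 0.0819], [1.0, 0.0011, 0.0005, -0.0004], [-0.0001, -0.3189, 0.9478, -0.1783], [0.0, 0.0, 0.0, 1.0]]
open 210 [(266, [0.01, -0.047, -0.056]), (272, [0.011, -0.045, -0.062]), (278, [0.01, -0.044, -0.065]), (284, [0.01, -0.043, -0.069]), (290, [0.008, -0.043, -0.07]), (296, [0.006, -0.043, -0.071])]
open 218 [(266, [0.011, -0.043, -0.058]), (272, [0.009, -0.043, -0.059]), (278, [0.007, -0.043, -0.06]), (284, [0.004, -0.043, -0.061]), (290, [0.002, -0.043, -0.062]), (296, [-0.0, -0.043, -0.063])]
open 224 [(266, [0.007, -0.043, -0.05]), (272, [0.004, -0.043, -0.051]), (278, [0.002, -0.043, -0.053]), (284, [-0.001, -0.043, -0.053]), (290, [-0.003, -0.043, -0.054]), (296, [-0.006, -0.043, -0.055])]
brush 285 [(248, [0.011, -0.016, -0.04]), (254, [0.011, -0.016, -0.046]), (260, [0.011, -0.015, -0.052]), (266, [0.01, -0.015, -0.056]), (272, [0.011, -0.014, -0.062]), (278, [0.01, -0.014, -0.065]), (284, [0.011, -0.013, -0.07]), (290, [0.01, -0.013, -0.073]), (296, [0.012, -0.012, -0.079])]
brush 290 [(248, [0.011, -0.014, -0.04]), (254, [0.011, -0.013, -0.046]), (2
[... 994 characters left out ...]
, (278, [0.011, -0.006, -0.066]), (284, [0.011, -0.005, -0.071]), (290, [0.011, -0.005, -0.075]), (296, [0.011, -0.005, -0.079])]
shut 330 [(236, [0.005, 0.007, -0.014]), (242, [0.005, 0.006, -0.021]), (248, [0.011, 0.006, -0.04]), (254, [0.01, 0.005, -0.046]), (260, [0.01, 0.005, -0.051]), (266, [0.011, 0.005, -0.057]), (272, [0.011, 0.005, -0.062]), (278, [0.01, 0.005, -0.065]), (284, [0.011, 0.005, -0.071]), (290, [0.01, 0.005, -0.074]), (296, [0.012, 0.004, -0.08])]
shut 336 [(260, [0.006, 0.008, -0.044]), (266, [0.006, 0.008, -0.05]), (272, [0.006, 0.008, -0.055]), (278, [0.007, 0.008, -0.061]), (284, [0.007, 0.007, -0.065]), (290, [0.012, 0.007, -0.076]), (296, [0.013, 0.006, -0.081])]
```

The depth shows the real fingertips about 37 mm behind the reported TCP, so they closed above the grip. I'll open, go 40 mm lower and close again.

Emit:
jog_arm([
  {"gripper": 1,"tx": 0,"ty": -0.05,"tz": 0,"twist": 0},
  {"gripper": 1,"tx": 0,"ty": 0,"tz": 0,"twist": 0},
  {"gripper": 1,"tx": 0,"ty": 0,"tz": 0,"twist": 0},
  {"gripper": 1,"tx": 0,"ty": 0,"tz": 0,"twist": 0},
  {"gripper": 1,"tx": 0,"ty": 0,"tz": 0,"twist": 0},
  {"gripper": 1,"tx": 0,"ty": 0,"tz": 0,"twist": 0},
  {"gripper": 1,"tx": 0,"ty": 0,"tz": 0,"twist": 0},
  {"gripper": 1,"tx": 0,"ty": 0,"tz": 0.5,"twist": 0},
  {"gripper": 1,"tx": 0,"ty": 0,"tz": 0.5,"twist": 0},
  {"gripper": 1,"tx": 0,"ty": 0,"tz": 0.5,"twist": 0},
  {"gripper": 1,"tx": 0,"ty": 0,"tz": 0.5,"twist": 0},
  {"gripper": 1,"tx": 0,"ty": 0,"tz": 0,"twist": 0},
  {"gripper": 1,"tx": 0,"ty": 0,"tz": 0,"twist": 0},
])

```text
clock: 23.18
ee_pos: [0.577, 0.2037, 0.0343]
tcp_rot: [-3.139, 0.0, 1.712]
ft_force: [-0.1, 0.8, -0.2]
width: 0.0851
finger_force: 0.0
```

Emit:
jog_arm([
  {"gripper": -1,"tx": 0,"ty": 0,"tz": 0,"twist": 0},
  {"gripper": -1,"tx": 0,"ty": 0,"tz": 0,"twist": 0},
  {"gripper": -1,"tx": 0,"ty": 0,"tz": 0,"twist": 0},
  {"gripper": -1,"tx": 0,"ty": 0,"tz": 0,"twist": 0},
  {"gripper": -1,"tx": 0,"ty": 0,"tz": 0,"twist": 0},
  {"gripper": -1,"tx": 0,"ty": 0,"tz": 0,"twist": 0},
  {"gripper": -1,"tx": 0,"ty": 0,"tz": 0,"twist": 0},
  {"gripper": -1,"tx": 0,"ty": 0,"tz": 0,"twist": 0},
  {"gripper": -1,"tx": 0,"ty": 0,"tz": 0,"twist": 0},
  {"gripper": -1,"tx": 0,"ty": 0,"tz": 0,"twist": 0},
], squeeze=40)

```text
clock: 24.02
ee_pos: [0.5778, 0.2039, 0.0359]
tcp_rot: [3.141, -0.0, 1.712]
ft_force: [-0.8, -1.4, 3.5]
width: 0.0169
finger_force: 39.0
```

Emit:
jog_arm([
  {"gripper": -1,"tx": 0,"ty": 0.055,"tz": 0,"twist": 0.0127},
  {"gripper": -1,"tx": 0,"ty": 0.055,"tz": 0,"twist": 0.0127},
  {"gripper": -1,"tx": 0,"ty": 0.055,"tz": 0,"twist": 0.0127},
  {"gripper": -1,"tx": 0,"ty": 0,"tz": 0,"twist": 0},
])

```text
clock: 24.35
ee_pos: [0.5807, 0.2044, 0.0358]
tcp_rot: [-3.141, -0.0, 1.682]
ft_force: [-4.6, 0.2, 6.6]
width: 0.0169
finger_force: 39.7
```

Emit:
jog_arm([
  {"gripper": -1,"tx": 0,"ty": 0.055,"tz": 0,"twist": 0.0127},
  {"gripper": -1,"tx": 0,"ty": 0.055,"tz": 0,"twist": 0.0127},
  {"gripper": -1,"tx": 0,"ty": 0.055,"tz": 0,"twist": 0.0127},
  {"gripper": -1,"tx": 0,"ty": 0,"tz": 0,"twist": 0},
])

```text
clock: 24.68
ee_pos: [0.5839, 0.2046, 0.0358]
tcp_rot: [-3.141, 0.0, 1.652]
ft_force: [-4.1, -1.2, 6.8]
width: 0.017
finger_force: 39.7
```

Emit:
jog_arm([
  {"gripper": -1,"tx": 0,"ty": 0.055,"tz": 0,"twist": 0.0127},
  {"gripper": -1,"tx": 0,"ty": 0.055,"tz": 0,"twist": 0.0127},
  {"gripper": -1,"tx": 0,"ty": 0.055,"tz": 0,"twist": 0.0127},
  {"gripper": -1,"tx": 0,"ty": 0,"tz": 0,"twist": 0},
])

```text
clock: 25.02
ee_pos: [0.5871, 0.2048, 0.0358]
tcp_rot: [-3.141, 0.0, 1.622]
ft_force: [-3.5, 1.5, 7.8]
width: 0.017
finger_force: 39.6
```

Emit:
jog_arm([
  {"gripper": -1,"tx": 0,"ty": 0.055,"tz": 0,"twist": 0.0127},
  {"gripper": -1,"tx": 0,"ty": 0.055,"tz": 0,"twist": 0.0127},
  {"gripper": -1,"tx": 0,"ty": 0.055,"tz": 0,"twist": 0.0127},
  {"gripper": -1,"tx": 0,"ty": 0,"tz": 0,"twist": 0},
])

```text
clock: 25.35
ee_pos: [0.59, 0.205, 0.0358]
tcp_rot: [-3.14, 0.0, 1.592]
ft_force: [-4.2, 0.6, 8.8]
width: 0.0168
finger_force: 39.8
```

Emit:
jog_arm([
  {"gripper": -1,"tx": 0,"ty": 0.055,"tz": 0,"twist": 0.0127},
  {"gripper": -1,"tx": 0,"ty": 0.055,"tz": 0,"twist": 0.0127},
  {"gripper": -1,"tx": 0,"ty": 0.055,"tz": 0,"twist": 0.0127},
  {"gripper": -1,"tx": 0,"ty": 0,"tz": 0,"twist": 0},
])

```text
clock: 25.68
ee_pos: [0.5934, 0.205, 0.0358]
tcp_rot: [-3.14, 0.0, 1.563]
ft_force: [-2.8, -1.5, 7.5]
width: 0.0174
finger_force: 39.6
```

Emit:
jog_arm([
  {"gripper": -1,"tx": 0,"ty": 0.055,"tz": 0,"twist": 0.0127},
  {"gripper": -1,"tx": 0,"ty": 0.055,"tz": 0,"twist": 0.0127},
  {"gripper": -1,"tx": 0,"ty": 0.055,"tz": 0,"twist": 0.0127},
  {"gripper": -1,"tx": 0,"ty": 0,"tz": 0,"twist": 0},
])

```text
clock: 26.02
ee_pos: [0.5956, 0.2049, 0.0357]
tcp_rot: [-3.138, 0.001, 1.533]
ft_force: [-9.2, -1.6, 10.5]
width: 0.017
finger_force: 40.4
```

Emit:
jog_arm([
  {"gripper": -1,"tx": 0,"ty": 0.055,"tz": 0,"twist": 0.0127},
  {"gripper": -1,"tx": 0,"ty": 0.055,"tz": 0,"twist": 0.0127},
  {"gripper": -1,"tx": 0,"ty": 0.055,"tz": 0,"twist": 0.0127},
  {"gripper": -1,"tx": 0,"ty": 0,"tz": 0,"twist": 0},
])

```text
clock: 26.35
ee_pos: [0.6009, 0.2045, 0.0358]
tcp_rot: [3.141, 0.0, 1.501]
ft_force: [-0.9, -3.0, 3.4]
width: 0.0172
finger_force: 39.9
```

Click 1 felt (9 N rise, then a drop) at about θ=0.23, as expected.

Emit:
jog_arm([
  {"gripper": -1,"tx": 0,"ty": 0.055,"tz": 0,"twist": 0.0127},
  {"gripper": -1,"tx": 0,"ty": 0.055,"tz": 0,"twist": 0.0127},
  {"gripper": -1,"tx": 0,"ty": 0.055,"tz": 0,"twist": 0.0127},
  {"gripper": -1,"tx": 0,"ty": 0,"tz": 0,"twist": 0},
])

```text
clock: 26.68
ee_pos: [0.6037, 0.2042, 0.0357]
tcp_rot: [-3.141, 0.0, 1.472]
ft_force: [-2.9, -2.3, 6.5]
width: 0.0167
finger_force: 40.1
```

Emit:
jog_arm([
  {"gripper": -1,"tx": 0,"ty": 0.055,"tz": 0,"twist": 0.0127},
  {"gripper": -1,"tx": 0,"ty": 0.055,"tz": 0,"twist": 0.0127},
  {"gripper": -1,"tx": 0,"ty": 0.055,"tz": 0,"twist": 0.0127},
  {"gripper": -1,"tx": 0,"ty": 0,"tz": 0,"twist": 0},
])

```text
clock: 27.02
ee_pos: [0.6067, 0.2039, 0.0357]
tcp_rot: [-3.14, 0.001, 1.442]
ft_force: [-3.7, -1.8, 8.2]
width: 0.0171
finger_force: 40.2
```

Emit:
jog_arm([
  {"gripper": -1,"tx": 0,"ty": 0.055,"tz": 0,"twist": 0.0127},
  {"gripper": -1,"tx": 0,"ty": 0.055,"tz": 0,"twist": 0.0127},
  {"gripper": -1,"tx": 0,"ty": 0.055,"tz": 0,"twist": 0.0127},
  {"gripper": -1,"tx": 0,"ty": 0,"tz": 0,"twist": 0},
])

```text
clock: 27.35
ee_pos: [0.6095, 0.2035, 0.0357]
tcp_rot: [-3.139, 0.001, 1.412]
ft_force: [-5.7, -3.0, 6.7]
width: 0.0169
finger_force: 40.4
```

Emit:
jog_arm([
  {"gripper": -1,"tx": 0,"ty": 0.055,"tz": 0,"twist": 0.0127},
  {"gripper": -1,"tx": 0,"ty": 0.055,"tz": 0,"twist": 0.0127},
  {"gripper": -1,"tx": 0,"ty": 0.055,"tz": 0,"twist": 0.0127},
  {"gripper": -1,"tx": 0,"ty": 0,"tz": 0,"twist": 0},
])

```text
clock: 27.68
ee_pos: [0.6125, 0.203, 0.0357]
tcp_rot: [-3.139, 0.001, 1.383]
ft_force: [-6.0, -2.3, 8.5]
width: 0.0169
finger_force: 40.5
```

Emit:
jog_arm([
  {"gripper": -1,"tx": 0,"ty": 0.055,"tz": 0,"twist": 0.0127},
  {"gripper": -1,"tx": 0,"ty": 0.055,"tz": 0,"twist": 0.0127},
  {"gripper": -1,"tx": 0,"ty": 0.055,"tz": 0,"twist": 0.0127},
  {"gripper": -1,"tx": 0,"ty": 0,"tz": 0,"twist": 0},
])

```text
clock: 28.02
ee_pos: [0.6153, 0.2025, 0.0357]
tcp_rot: [-3.138, 0.001, 1.353]
ft_force: [-7.6, -3.2, 8.2]
width: 0.0168
finger_force: 40.5
```

Emit:
jog_arm([
  {"gripper": -1,"tx": 0,"ty": 0.055,"tz": 0,"twist": 0.0127},
  {"gripper": -1,"tx": 0,"ty": 0.055,"tz": 0,"twist": 0.0127},
  {"gripper": -1,"tx": 0,"ty": 0.055,"tz": 0,"twist": 0.0127},
  {"gripper": -1,"tx": 0,"ty": 0,"tz": 0,"twist": 0},
])

```text
clock: 28.35
ee_pos: [0.6183, 0.2017, 0.0357]
tcp_rot: [-3.138, 0.002, 1.323]
ft_force: [-8.4, -2.7, 9.6]
width: 0.0172
finger_force: 40.6
```

Emit:
jog_arm([
  {"gripper": -1,"tx": 0,"ty": 0.055,"tz": 0,"twist": 0.0127},
  {"gripper": -1,"tx": 0,"ty": 0.055,"tz": 0,"twist": 0.0127},
  {"gripper": -1,"tx": 0,"ty": 0.055,"tz": 0,"twist": 0.0127},
  {"gripper": -1,"tx": 0,"ty": 0,"tz": 0,"twist": 0},
])

```text
clock: 28.68
ee_pos: [0.6224, 0.2007, 0.0357]
tcp_rot: [-3.14, 0.001, 1.293]
ft_force: [-5.0, -1.5, 8.6]
width: 0.0169
finger_force: 40.3
```

Emit:
jog_arm([
  {"gripper": -1,"tx": 0,"ty": 0.055,"tz": 0,"twist": 0.0127},
  {"gripper": -1,"tx": 0,"ty": 0.055,"tz": 0,"twist": 0.0127},
  {"gripper": -1,"tx": 0,"ty": 0.055,"tz": 0,"twist": 0.0127},
  {"gripper": -1,"tx": 0,"ty": 0,"tz": 0,"twist": 0},
])

```text
clock: 29.02
ee_pos: [0.6227, 0.2006, 0.0356]
tcp_rot: [-3.134, 0.003, 1.264]
ft_force: [-14.8, 0.4, 12.6]
width: 0.0168
finger_force: 41.3
```

Emit:
jog_arm([
  {"gripper": -1,"tx": 0,"ty": 0,"tz": 0,"twist": 0},
  {"gripper": -1,"tx": 0,"ty": 0,"tz": 0,"twist": 0},
])

```text
clock: 29.18
ee_pos: [0.6227, 0.2006, 0.0356]
tcp_rot: [-3.134, 0.003, 1.265]
ft_force: [-14.9, -0.5, 12.5]
width: 0.017
finger_force: 41.2
```

Emit:
jog_arm([
  {"gripper": -1,"tx": 0,"ty": 0.055,"tz": 0,"twist": 0.0127},
  {"gripper": -1,"tx": 0,"ty": 0,"tz": 0,"twist": 0},
])

```text
clock: 29.35
ee_pos: [0.6264, 0.1995, 0.0358]
tcp_rot: [-3.14, 0.002, 1.254]
ft_force: [-1.2, -3.6, 5.0]
width: 0.0168
finger_force: 40.1
```

Emit:
jog_arm([
  {"gripper": -1,"tx": 0,"ty": 0.055,"tz": 0,"twist": 0.0127},
  {"gripper": -1,"tx": 0,"ty": 0,"tz": 0,"twist": 0},
])

```text
clock: 29.52
ee_pos: [0.6285, 0.1988, 0.0358]
tcp_rot: [-3.141, 0.001, 1.242]
ft_force: [-1.7, -3.8, 4.9]
width: 0.017
finger_force: 40.2
```

Click 2 felt at θ≈0.47 (15 N, then a jump of 4 mm and a drop to 1 N). Moving on to the third.

Emit:
jog_arm([
  {"gripper": -1,"tx": 0,"ty": 0.055,"tz": 0,"twist": 0.0127},
  {"gripper": -1,"tx": 0,"ty": 0.055,"tz": 0,"twist": 0.0127},
  {"gripper": -1,"tx": 0,"ty": 0.055,"tz": 0,"twist": 0.0127},
  {"gripper": -1,"tx": 0,"ty": 0.055,"tz": 0,"twist": 0.0127},
  {"gripper": -1,"tx": 0,"ty": 0.055,"tz": 0,"twist": 0.0127},
  {"gripper": -1,"tx": 0,"ty": 0.055,"tz": 0,"twist": 0.0127},
  {"gripper": -1,"tx": 0,"ty": 0.055,"tz": 0,"twist": 0.0127},
  {"gripper": -1,"tx": 0,"ty": 0,"tz": 0,"twist": 0},
])

```text
clock: 30.18
ee_pos: [0.6344, 0.1966, 0.0357]
tcp_rot: [-3.139, 0.001, 1.173]
ft_force: [-6.3, -1.9, 9.3]
width: 0.0167
finger_force: 40.6
```

Emit:
jog_arm([
  {"gripper": -1,"tx": 0,"ty": 0.055,"tz": 0,"twist": 0.0127},
  {"gripper": -1,"tx": 0,"ty": 0.055,"tz": 0,"twist": 0.0127},
  {"gripper": -1,"tx": 0,"ty": 0.055,"tz": 0,"twist": 0.0127},
  {"gripper": -1,"tx": 0,"ty": 0,"tz": 0,"twist": 0},
])

```text
clock: 30.52
ee_pos: [0.6374, 0.1953, 0.0357]
tcp_rot: [-3.139, 0.002, 1.143]
ft_force: [-7.3, -1.4, 8.9]
width: 0.0169
finger_force: 40.5
```

Emit:
jog_arm([
  {"gripper": -1,"tx": 0,"ty": 0.055,"tz": 0,"twist": 0.0127},
  {"gripper": -1,"tx": 0,"ty": 0.055,"tz": 0,"twist": 0.0127},
  {"gripper": -1,"tx": 0,"ty": 0.055,"tz": 0,"twist": 0.0127},
  {"gripper": -1,"tx": 0,"ty": 0,"tz": 0,"twist": 0},
])

```text
clock: 30.85
ee_pos: [0.6391, 0.1945, 0.0357]
tcp_rot: [-3.136, 0.003, 1.114]
ft_force: [-12.1, 0.4, 11.0]
width: 0.0166
finger_force: 40.9
```

Emit:
jog_arm([
  {"gripper": -1,"tx": 0,"ty": 0.055,"tz": 0,"twist": 0.0127},
  {"gripper": -1,"tx": 0,"ty": 0.055,"tz": 0,"twist": 0.0127},
  {"gripper": -1,"tx": 0,"ty": 0,"tz": 0,"twist": 0},
])

```text
clock: 31.1
ee_pos: [0.6417, 0.1933, 0.0357]
tcp_rot: [-3.138, 0.002, 1.094]
ft_force: [-9.1, -0.1, 9.8]
width: 0.0171
finger_force: 40.7
```

Emit:
jog_arm([
  {"gripper": -1,"tx": 0,"ty": 0.055,"tz": 0,"twist": 0.0127},
  {"gripper": -1,"tx": 0,"ty": 0.055,"tz": 0,"twist": 0.0127},
  {"gripper": -1,"tx": 0,"ty": 0,"tz": 0,"twist": 0},
])

```text
clock: 31.35
ee_pos: [0.6438, 0.1922, 0.0357]
tcp_rot: [-3.138, 0.002, 1.074]
ft_force: [-8.5, -0.6, 9.6]
width: 0.017
finger_force: 40.6
```

Emit:
jog_arm([
  {"gripper": -1,"tx": 0,"ty": 0.055,"tz": 0,"twist": 0.0127},
  {"gripper": -1,"tx": 0,"ty": 0.055,"tz": 0,"twist": 0.0127},
  {"gripper": -1,"tx": 0,"ty": 0,"tz": 0,"twist": 0},
])

```text
clock: 31.6
ee_pos: [0.6465, 0.1908, 0.0357]
tcp_rot: [-3.139, 0.002, 1.053]
ft_force: [-6.2, -0.4, 8.1]
width: 0.0172
finger_force: 40.5
```

Emit:
jog_arm([
  {"gripper": -1,"tx": 0,"ty": 0.055,"tz": 0,"twist": 0.0127},
  {"gripper": -1,"tx": 0,"ty": 0,"tz": 0,"twist": 0},
  {"gripper": -1,"tx": 0,"ty": 0,"tz": 0,"twist": 0},
])

```text
clock: 31.85
ee_pos: [0.6487, 0.1895, 0.0358]
tcp_rot: [3.141, 0.001, 1.043]
ft_force: [0.3, -3.9, 4.7]
width: 0.017
finger_force: 40.1
```

Emit:
jog_arm([
  {"gripper": -1,"tx": 0,"ty": 0.055,"tz": 0,"twist": 0.0127},
  {"gripper": -1,"tx": 0,"ty": 0,"tz": 0,"twist": 0},
  {"gripper": -1,"tx": 0,"ty": 0,"tz": 0,"twist": 0},
])

```text
clock: 32.1
ee_pos: [0.6509, 0.1886, 0.0358]
tcp_rot: [3.139, -0.0, 1.034]
ft_force: [4.9, -6.5, 2.7]
width: 0.0168
finger_force: 40.1
```

Emit:
jog_arm([
  {"gripper": -1,"tx": 0,"ty": 0.055,"tz": 0,"twist": 0.0127},
  {"gripper": -1,"tx": 0,"ty": 0,"tz": 0,"twist": 0},
  {"gripper": -1,"tx": 0,"ty": 0,"tz": 0,"twist": 0},
])

```text
clock: 32.35
ee_pos: [0.652, 0.1879, 0.0358]
tcp_rot: [3.139, -0.0, 1.024]
ft_force: [2.6, -5.3, 2.7]
width: 0.0173
finger_force: 40.1
```

Emit:
jog_arm([
  {"gripper": -1,"tx": 0,"ty": 0.055,"tz": 0,"twist": 0.0127},
  {"gripper": -1,"tx": 0,"ty": 0,"tz": 0,"twist": 0},
  {"gripper": -1,"tx": 0,"ty": 0,"tz": 0,"twist": 0},
])

```text
clock: 32.6
ee_pos: [0.6524, 0.1876, 0.0358]
tcp_rot: [3.14, 0.0, 1.014]
ft_force: [1.8, -5.2, 5.0]
width: 0.017
finger_force: 40.1
```

Click 3 felt at θ≈0.71 (force reversed as it kicked). Creeping to the fourth.

Emit:
jog_arm([
  {"gripper": -1,"tx": 0,"ty": 0.055,"tz": 0,"twist": 0.0127},
  {"gripper": -1,"tx": 0,"ty": 0.055,"tz": 0,"twist": 0.0127},
  {"gripper": -1,"tx": 0,"ty": 0.055,"tz": 0,"twist": 0.0127},
  {"gripper": -1,"tx": 0,"ty": 0.055,"tz": 0,"twist": 0.0127},
  {"gripper": -1,"tx": 0,"ty": 0.055,"tz": 0,"twist": 0.0127},
  {"gripper": -1,"tx": 0,"ty": 0.055,"tz": 0,"twist": 0.0127},
  {"gripper": -1,"tx": 0,"ty": 0.055,"tz": 0,"twist": 0.0127},
  {"gripper": -1,"tx": 0,"ty": 0,"tz": 0,"twist": 0},
])

```text
clock: 33.27
ee_pos: [0.6577, 0.184, 0.0358]
tcp_rot: [-3.141, 0.001, 0.945]
ft_force: [-2.4, -4.4, 5.5]
width: 0.0168
finger_force: 40.3
```

Emit:
jog_arm([
  {"gripper": -1,"tx": 0,"ty": 0.055,"tz": 0,"twist": 0.0127},
  {"gripper": -1,"tx": 0,"ty": 0.055,"tz": 0,"twist": 0.0127},
  {"gripper": -1,"tx": 0,"ty": 0.055,"tz": 0,"twist": 0.0127},
  {"gripper": -1,"tx": 0,"ty": 0,"tz": 0,"twist": 0},
  {"gripper": -1,"tx": 0,"ty": 0,"tz": 0,"twist": 0},
])

```text
clock: 33.68
ee_pos: [0.6597, 0.1825, 0.0358]
tcp_rot: [-3.14, 0.001, 0.916]
ft_force: [-4.6, -2.3, 6.4]
width: 0.017
finger_force: 40.4
```

Emit:
jog_arm([
  {"gripper": -1,"tx": 0,"ty": 0.055,"tz": 0,"twist": 0.0127},
  {"gripper": -1,"tx": 0,"ty": 0.055,"tz": 0,"twist": 0.0127},
  {"gripper": -1,"tx": 0,"ty": 0,"tz": 0,"twist": 0},
  {"gripper": -1,"tx": 0,"ty": 0,"tz": 0,"twist": 0},
])

```text
clock: 34.02
ee_pos: [0.6614, 0.1811, 0.0357]
tcp_rot: [-3.141, 0.001, 0.896]
ft_force: [-4.3, -3.2, 8.2]
width: 0.017
finger_force: 40.4
```

Emit:
jog_arm([
  {"gripper": -1,"tx": 0,"ty": 0.055,"tz": 0,"twist": 0.0127},
  {"gripper": -1,"tx": 0,"ty": 0.055,"tz": 0,"twist": 0.0127},
  {"gripper": -1,"tx": 0,"ty": 0,"tz": 0,"twist": 0},
  {"gripper": -1,"tx": 0,"ty": 0,"tz": 0,"twist": 0},
])

```text
clock: 34.35
ee_pos: [0.6629, 0.1799, 0.0357]
tcp_rot: [-3.14, 0.002, 0.876]
ft_force: [-4.1, 0.0, 8.6]
width: 0.0169
finger_force: 40.4
```

Emit:
jog_arm([
  {"gripper": -1,"tx": 0,"ty": 0.055,"tz": 0,"twist": 0.0127},
  {"gripper": -1,"tx": 0,"ty": 0.055,"tz": 0,"twist": 0.0127},
  {"gripper": -1,"tx": 0,"ty": 0,"tz": 0,"twist": 0},
  {"gripper": -1,"tx": 0,"ty": 0,"tz": 0,"twist": 0},
])

```text
clock: 34.68
ee_pos: [0.6645, 0.1785, 0.0357]
tcp_rot: [-3.14, 0.002, 0.856]
ft_force: [-1.6, -3.3, 6.6]
width: 0.0171
finger_force: 40.5
```

Emit:
jog_arm([
  {"gripper": -1,"tx": 0,"ty": 0.055,"tz": 0,"twist": 0.0127},
  {"gripper": -1,"tx": 0,"ty": 0,"tz": 0,"twist": 0},
  {"gripper": -1,"tx": 0,"ty": 0,"tz": 0,"twist": 0},
])

```text
clock: 34.93
ee_pos: [0.6653, 0.1779, 0.0357]
tcp_rot: [-3.14, 0.002, 0.846]
ft_force: [-3.0, -4.9, 8.3]
width: 0.0173
finger_force: 40.5
```

Emit:
jog_arm([
  {"gripper": -1,"tx": 0,"ty": 0.055,"tz": 0,"twist": 0.0127},
  {"gripper": -1,"tx": 0,"ty": 0,"tz": 0,"twist": 0},
  {"gripper": -1,"tx": 0,"ty": 0,"tz": 0,"twist": 0},
])

```text
clock: 35.18
ee_pos: [0.6666, 0.1767, 0.0358]
tcp_rot: [-3.141, 0.002, 0.836]
ft_force: [-3.9, -3.4, 7.3]
width: 0.0169
finger_force: 40.4
```

Emit:
jog_arm([
  {"gripper": -1,"tx": 0,"ty": 0.055,"tz": 0,"twist": 0.0127},
  {"gripper": -1,"tx": 0,"ty": 0,"tz": 0,"twist": 0},
  {"gripper": -1,"tx": 0,"ty": 0,"tz": 0,"twist": 0},
])

```text
clock: 35.43
ee_pos: [0.6672, 0.1761, 0.0357]
tcp_rot: [-3.14, 0.002, 0.826]
ft_force: [-4.2, -2.3, 7.6]
width: 0.0172
finger_force: 40.4
```

Emit:
jog_arm([
  {"gripper": -1,"tx": 0,"ty": 0.055,"tz": 0,"twist": 0.0127},
  {"gripper": -1,"tx": 0,"ty": 0,"tz": 0,"twist": 0},
  {"gripper": -1,"tx": 0,"ty": 0,"tz": 0,"twist": 0},
])

```text
clock: 35.68
ee_pos: [0.6677, 0.1757, 0.0357]
tcp_rot: [-3.14, 0.002, 0.816]
ft_force: [-5.5, -2.1, 7.9]
width: 0.0172
finger_force: 40.5
```

Emit:
jog_arm([
  {"gripper": -1,"tx": 0,"ty": 0.055,"tz": 0,"twist": 0.0127},
  {"gripper": -1,"tx": 0,"ty": 0,"tz": 0,"twist": 0},
  {"gripper": -1,"tx": 0,"ty": 0,"tz": 0,"twist": 0},
])

```text
clock: 35.93
ee_pos: [0.6682, 0.1753, 0.0357]
tcp_rot: [-3.139, 0.002, 0.807]
ft_force: [-6.6, -0.6, 7.8]
width: 0.0168
finger_force: 40.5
```

Emit:
jog_arm([
  {"gripper": -1,"tx": 0,"ty": 0.055,"tz": 0,"twist": 0.0127},
  {"gripper": -1,"tx": 0,"ty": 0,"tz": 0,"twist": 0},
  {"gripper": -1,"tx": 0,"ty": 0,"tz": 0,"twist": 0},
])

```text
clock: 36.18
ee_pos: [0.6686, 0.1749, 0.0357]
tcp_rot: [-3.138, 0.002, 0.797]
ft_force: [-7.8, -0.6, 8.4]
width: 0.017
finger_force: 40.6
```

Emit:
jog_arm([
  {"gripper": -1,"tx": 0,"ty": 0.055,"tz": 0,"twist": 0.0127},
  {"gripper": -1,"tx": 0,"ty": 0,"tz": 0,"twist": 0},
  {"gripper": -1,"tx": 0,"ty": 0,"tz": 0,"twist": 0},
])

```text
clock: 36.43
ee_pos: [0.6703, 0.1727, 0.0357]
tcp_rot: [-3.141, 0.002, 0.785]
ft_force: [-2.5, -6.4, 7.0]
width: 0.0173
finger_force: 40.4
```

Emit:
jog_arm([
  {"gripper": -1,"tx": 0,"ty": 0.055,"tz": 0,"twist": 0.0127},
  {"gripper": -1,"tx": 0,"ty": 0,"tz": 0,"twist": 0},
  {"gripper": -1,"tx": 0,"ty": 0,"tz": 0,"twist": 0},
])

```text
clock: 36.68
ee_pos: [0.6719, 0.1712, 0.0358]
tcp_rot: [3.141, 0.002, 0.774]
ft_force: [-1.7, -6.5, 6.1]
width: 0.0172
finger_force: 40.4
```

Emit:
jog_arm([
  {"gripper": -1,"tx": 0,"ty": 0.055,"tz": 0,"twist": 0.0127},
  {"gripper": -1,"tx": 0,"ty": 0,"tz": 0,"twist": 0},
  {"gripper": -1,"tx": 0,"ty": 0,"tz": 0,"twist": 0},
  {"gripper": -1,"tx": 0,"ty": 0,"tz": 0,"twist": 0},
  {"gripper": -1,"tx": 0,"ty": 0,"tz": 0,"twist": 0},
  {"gripper": -1,"tx": 0,"ty": 0,"tz": 0,"twist": 0},
])

```text
clock: 37.18
ee_pos: [0.6724, 0.1707, 0.0358]
tcp_rot: [-3.141, 0.002, 0.764]
ft_force: [-3.3, -5.1, 6.1]
width: 0.0171
finger_force: 40.4
```

```bash
python3 - <<'E'
from h import *
s=telemetry.state();e=s["ee_pos"];print(e,1.752-np.arctan2(e[1]-.0965,e[0]-.592),s["ft_force"],s["finger_force"],abs(s["joint_vel"]).max())
o=np.array([.649,-.040]);x=np.array([.955,-.296]);y=np.array([.296,.955])
g=grab("side");c=cloud(g);X=(c[...,:2]-o)@x;Y=(c[...,:2]-o)@y
m=(abs(X)<.05)&(Y>-.185)&(Y<-.092)&(g["image"].min(2)>110)
print(m.sum(),X[m].round(3),Y[m].round(3),c[m][:,2].round(3))
# lever/jaw check: jaw face position
m=(c[...,2]>.052)&(c[...,2]<.062)&(abs(Y)<.06)&(X<.03)&(X>-.06);print("jaw top X range",np.percentile(X[m],[2,50,98]) if m.any() else None)
b=(abs(c[...,0]-.559)<.03)&(abs(c[...,1]+.334)<.03)&(c[...,2]>.09);print("brush top",b.sum(),c[b].mean(0))
E
```

```text
[0.67236126 0.17069279 0.03577831] 1.006492074737702 [-3.31614152 -5.13816777  6.10305497] 40.40642023086548 0.002204451511979142
78 [-0.038 -0.047 -0.044 -0.041  0.042  0.045 -0.013 -0.01  -0.007 -0.004
 -0.001  0.002 -0.016 -0.013 -0.01  -0.007 -0.004 -0.001  0.002 -0.016
 -0.013 -0.01  -0.007 -0.004 -0.001  0.002  0.005  0.008  0.021  0.024
 -0.013 -0.01  -0.007 -0.004 -0.001  0.002  0.005  0.008  0.012  0.015
  0.017  0.021  0.024  0.027  0.005  0.008  0.014  0.017  0.02   0.024
  0.027 -0.01  -0.007 -0.004 -0.001  0.005  0.008  0.015  0.017  0.021
  0.024  0.027 -0.01  -0.007 -0.004 -0.001  0.008  0.014 -0.01  -0.007
 -0.004 -0.001 -0.007 -0.004 -0.001 -0.007 -0.004 -0.001] [-0.092 -0.094 -0.092 -0.094 -0.096 -0.092 -0.097 -0.094 -0.095 -0.096
 -0.094 -0.092 -0.098 -0.098 -0.099 -0.101 -0.101 -0.098 -0.101 -0.104
 -0.106 -0.105 -0.102 -0.106 -0.103 -0.109 -0.11  -0.109 -0.108 -0.106
 -0.104 -0.11  -0.105 -0.104 -0.103 -0.117 -0.117 -0.112 -0.096 -0.108
 -0.115 -0.112 -0.112 -0.109 -0.119 -0.116 -0.114 -0.116 -0.117 -0.115
 -0.113 -0.114 -0.115 -0.111 -0.114 -0.123 -0.122 -0.113 -0.118 -0.114
 -0.119 -0.116 -0.113 -0.115 -0.116 -0.118 -0.121 -0.12  -0.121 -0.118
 -0.124 -0.12  -0.123 -0.125 -0.122 -0.125 -0.12  -0.124] [0.033 0.029 0.028 0.03  0.034 0.031 0.019 0.016 0.017 0.019 0.016 0.014
 0.016 0.016 0.018 0.02  0.02  0.017 0.02  0.018 0.021 0.019 0.016 0.022
 0.018 0.025 0.027 0.025 0.025 0.022 0.013 0.021 0.015 0.014 0.013 0.03
 0.03  0.024 0.004 0.019 0.029 0.024 0.025 0.021 0.028 0.024 0.021 0.024
 0.026 0.023 0.022 0.016 0.017 0.013 0.017 0.028 0.027 0.015 0.023 0.017
 0.023 0.02  0.01  0.013 0.013 0.016 0.02  0.02  0.015 0.012 0.019 0.015
 0.012 0.015 0.012 0.01  0.005 0.009]
jaw top X range [-0.03650012  0.02299236  0.02961968]
brush top 105 [ 0.55624531 -0.33683113  0.10142812]
```

The lever rests at θ≈1.0 just after the fourth click and is still held. The bits are in the tray and the brush stands, so I'm handing in.

```bash
python3 -c "
from station import job
print(job.hand_in())"
```

```text
the job is handed in; nothing more can be done
None
```

I handed the job in: all three bits are swept into the catch tray, the brush stands upright on the bench, and the lever is held at rest just after its fourth click (about 1.0 rad); the hand-in gave no verdict.

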